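# Ready the specimen crate

## Robot

A 7-joint arm with a two-finger parallel gripper is mounted at the origin on the work surface. World frame = base frame: x ahead of the robot, y to its left, z up, the work surface at z = 0. Lengths are in m, angles in rad, forces in N, time in s.
With the tool pointing down it reaches from about 0.35 to 0.9 m from the base axis. Payload 8.1 kg.
Tool frame: the origin (TCP) lies midway between the tips of the shut fingers; the grasp point (between the pads) lies 19 mm behind it; z points along the fingers, y is the line along which they close (so a half turn about z gives the same grasp; the last joint's range is limited). The gripper opens to 92 mm and grips with 3 to 60 N. Pads are 19 mm wide; open, the fingers measure 130 mm over their backs; the gripper's body (75 mm by 190 mm) begins 47 mm behind the grasp point.
Start: joints at [-1.3, 0.434, 0.025, 1.573, -0.012, 1.134, -0.075], TCP at [0.228, 0.582, 0.227] pointing down, gripper open.
Joint ranges: [-2.62, 2.62], [-0.44, 2.09], [-1.27, 1.32], [0.08, 2.57], [-1.32, 4.46], [0.12, 2], [-2.74, 2.74]. Speed limits (rad/s): [2.22, 2.22, 3.01, 3.01, 3.14, 3.14, 3.14].

## Interface

Orientations are given as a rotation vector (axis times angle).
In Python, from cell import observe, cams, job gives the robot as it stands. The module is installed in compiled form; this text tells all that it offers.
- The arm moves only by the tool step_arm, never from a script. Its argument "steps" is a list of rows, each a list of 6 numbers: the shift along the world's x, y, z in mm, then the turn, a rotation vector about the world's x, y, z in rad. In form: [[dx, dy, dz, rx, ry, rz], ...]. A call has 1 to 20 rows; each row shifts and turns the commanded pose from where the row before left it; what a row does not reach is not made up. A row lasts 1/12 s, in which the tool goes at most 41.7 mm and 7.16 degrees, less where a joint would pass 70% of its speed; a pose out of reach is approached as far as the arm can. A call with a gripper value outside its range is refused whole. "gripper" is the opening, from 0 (shut) to 1 (fully open), set as the call begins (left out, the last holds). The fingers move at their own pace and stop on an object; "force" is the grip in N (left out, the last holds). Time passes only in rows, so rows that do not move let the fingers close. It gives the time, the measured TCP pose, the force, the opening and the grip force at its end, in the units of the state.
- observe(): the state, without advancing time (a new reading comes with each control period).
- cams.get_image(name): name is "scene" or "top" or "wrist"; returns the picture (384x512x3 uint8, red, green, blue); there is no depth.
- cams.get_calibration(name): a dict with "fov_y" (degrees; the focal length in pixels is half the picture's height over the tangent of half this angle, whatever the lens; pixels are square), "cx", "cy" (the principal point, pixels), "dist_coeffs" ([k1, k2, p1, p2, k3] as OpenCV has them; the pictures are not rectified), "world_to_cam" (4x4, takes a point from world to camera coordinates). Camera axes: x right, y up, looking along -z (the intrinsics and any distortion apply to the point x, -y, -z); pixel columns grow to the right and rows downward; lengths in m; the calibration is good to about 2 mm. A picture is of the moment at which its call begins: read the wrist's pose just before it. get_calibration takes no time and is no camera call; for the wrist camera it gives the pose at the moment of the call.
- job.sign_off(): hands the job in; it is judged then, once.
The state is a dict: "clock": time; "joints": joint angles; "dq": joint speeds; "joint_efforts": joint torques, N m; "position": TCP position; "ee_rot": TCP orientation; "force": force on the tool from outside, world axes, zero at the start; "ft_torque": the same for the moment, N m; "width": opening from 0.0 (shut) to 1.0 (fully open); "gripper_force": force on a finger pad.
Only numpy, scipy, OpenCV 4.12 (cv2) and the standard library are available. Lean on these libraries where they do the work, as an engineer would, in place of code of your own. Each camera call takes 0.05 s, during which the arm holds its last target. There are 200 camera calls.

## Task

Get the specimen crate ready for storage: take the wooden stirrer from its stand and stir the drying beads in the crate's dish, tip down near the bottom, round and round in wide circles for at least five full turns so that every bead gets moved, keeping the beads in the dish, then hang the stirrer upright in its stand again. Stand every specimen jar on the desk (there may be three to five) upright on the floor of a crate cell, one jar to a cell, in any order. Do not disturb the magnifying glass or the pocket watch.

Things in the scene. Friction and masses are not known exactly. Their poses are not given: they have to be found in the camera images.
- crate: Plywood specimen crate, fixed to the desk, open on top, 151 (x) by 339 (y) mm, walls 5 mm thick and 56 mm high, inner floor 5 mm above the desk. Origin: on the desk. It holds six square cells (68 mm inside, 2 along x by 3 along y) from y = -172 to +52 mm and, at the +y end, a square bay with a fixed dish. Some yaw.
- dish (a point): Centre of the inner floor of the white round dish fixed in the crate's bay (10 mm above the desk); inner radius 46 mm, straight wall 4 mm thick, rim 40 mm above this point. Axes: those of the crate. Six loose beads lie in it.
- stirrer: Loose wooden stirrer, 150 mm long, 60 g. Origin: the centre of its lower tip; z runs up along it. Round rod 12 mm in diameter from the tip to 80 mm, round collar 48 mm in diameter from 80 to 86 mm, round handle 20 mm in diameter from 86 to 150 mm. At the start it hangs upright in the stand by its collar.
- stand: Fixed brass tube, upright, outer diameter 48 mm (58 mm at the foot), bore 28 mm in diameter, 84 mm high. Origin: centre of its foot on the desk. With the stirrer home its collar rests on the rim and its tip is 4 mm above this origin.
- cell0 (a point): Centre of the floor of a crate cell (68 by 68 mm, divider tops 51 mm above this point), z up, axes of the crate.
- cell1 (a point): Centre of the floor of a crate cell (68 by 68 mm, divider tops 51 mm above this point), z up, axes of the crate.
- cell2 (a point): Centre of the floor of a crate cell (68 by 68 mm, divider tops 51 mm above this point), z up, axes of the crate.
- cell3 (a point): Centre of the floor of a crate cell (68 by 68 mm, divider tops 51 mm above this point), z up, axes of the crate.
- cell4 (a point): Centre of the floor of a crate cell (68 by 68 mm, divider tops 51 mm above this point), z up, axes of the crate.
- cell5 (a point): Centre of the floor of a crate cell (68 by 68 mm, divider tops 51 mm above this point), z up, axes of the crate.
- bead0: Loose orange ball, 16 mm in diameter, 10 g, in the dish. Origin: its centre.
- bead1: Loose orange ball, 16 mm in diameter, 10 g, in the dish. Origin: its centre.
- bead2: Loose orange ball, 16 mm in diameter, 10 g, in the dish. Origin: its centre.
- bead3: Loose blue ball, 16 mm in diameter, 10 g, in the dish. Origin: its centre.
- bead4: Loose blue ball, 16 mm in diameter, 10 g, in the dish. Origin: its centre.
- bead5: Loose blue ball, 16 mm in diameter, 10 g, in the dish. Origin: its centre.
- jar0: Stoppered glass specimen jar, upright on the desk, about 150 g. Origin: centre of its underside, z up its axis. Body 52 mm in diameter up to 58 mm with a thick, heavy base (collar round the neck, 37 mm in diameter, to 64 mm), coloured pebbles inside, above it a cork stopper 33 mm in diameter to 95 mm. May be absent.
- jar1: Stoppered glass specimen jar, upright on the desk, about 150 g. Origin: centre of its underside, z up its axis. Body 52 mm in diameter up to 58 mm with a thick, heavy base (collar round the neck, 37 mm in diameter, to 64 mm), coloured pebbles inside, above it a cork stopper 33 mm in diameter to 95 mm. May be absent.
- jar2: Stoppered glass specimen jar, upright on the desk, about 150 g. Origin: centre of its underside, z up its axis. Body 52 mm in diameter up to 58 mm with a thick, heavy base (collar round the neck, 37 mm in diameter, to 64 mm), coloured pebbles inside, above it a cork stopper 33 mm in diameter to 95 mm. May be absent.
- jar3: Stoppered glass specimen jar, upright on the desk, about 150 g. Origin: centre of its underside, z up its axis. Body 52 mm in diameter up to 58 mm with a thick, heavy base (collar round the neck, 37 mm in diameter, to 64 mm), coloured pebbles inside, above it a cork stopper 33 mm in diameter to 95 mm. May be absent.
- jar4: Stoppered glass specimen jar, upright on the desk, about 150 g. Origin: centre of its underside, z up its axis. Body 52 mm in diameter up to 58 mm with a thick, heavy base (collar round the neck, 37 mm in diameter, to 64 mm), coloured pebbles inside, above it a cork stopper 33 mm in diameter to 95 mm. May be absent.
- magnifier: Bystander: magnifying glass lying flat, lens 76 mm across, handle 90 mm along its -y, up to 12 mm high. Origin: under the lens's centre.
- watch: Bystander: brass pocket watch lying flat, 50 mm across, 12 mm high. Origin: centre of its underside.
Things that resemble listed ones, but are neither listed nor needed, are in the scene too. Of the things that look like the stirrer, the larger one is meant.

How it is judged:
By the outcome, as a careful person would: the job done as asked, in the order asked, and still so for the second after the job is handed in, with the robot touching nothing.
Of jar0, jar1, jar2, jar3, jar4 only 3 to 5 are there at a start; the rules pass over those that are not, and their reading is None.
At some moment in a run one of jar0, jar1, jar2, jar3, jar4 may be knocked a few centimetres aside while the robot is not near it.
It also fails if it takes over 210 s, if anything falls off the work surface, if the arm or the gripper's body presses on something with over 40 N, if the wrist force passes 120 N, or if a joint passes its speed limit or range.

## Working session

There is one attempt and no reset: what is moved stays moved. The work goes in short steps, Python scripts to look and compute and a tool call to move; the robot and the scene stay as the last step left them, time stands still between calls to the robot, and variables do not carry over. Pictures are saved under pics/ and viewed, at most 17 in all, crops included, and the job is handed in when it is done.

Besides the shell and the picture viewer there is one more tool, called after "Request:" as name(argument=value, ...), one argument or row to a line, values as JSON. step_arm: Moves the arm, as the interface text tells. Its arguments: {"type":"object","properties":{"steps":{"type":"array","items":{"type":"array","items":{"type":"number"}}},"gripper":{"type":"number"},"force":{"type":"number"}},"required":["steps"]}

```bash
mkdir -p pics; cat > h.py <<'E'
import numpy as np, cv2
from cell import observe, cams, job
def cal(n):
    c=cams.get_calibration(n); f=192/np.tan(np.radians(c["fov_y"])/2)
    K=np.array([[f,0,c["cx"]],[0,f,c["cy"]],[0,0,1.]])
    return K,np.array(c["dist_coeffs"],float),np.array(c["world_to_cam"],float)
D=np.diag([1,-1,-1.])
def proj(c,P):
    K,d,T=c; R=D@T[:3,:3]; t=D@T[:3,3]
    return cv2.projectPoints(np.atleast_2d(P).astype(float),cv2.Rodrigues(R)[0],t,K,d)[0].reshape(-1,2)
def unproj(c,px,z):
    K,d,T=c; R=D@T[:3,:3]; t=D@T[:3,3]; o=-R.T@t
    u=cv2.undistortPoints(np.atleast_2d(px).astype(float).reshape(-1,1,2),K,d).reshape(-1,2)
    r=np.c_[u,np.ones(len(u))]@R
    return o+r*((z-o[2])/r[:,2])[:,None]
def shot(n,f):
    c=cal(n); im=cams.get_image(n)[:,:,::-1].copy(); cv2.imwrite('pics/'+f+'.png',im); return c,im
E
python3 - <<'E'
from h import *
c,a=shot('top','top0'); c2,b=shot('scene','scene0')
for n,k in(('top',c),('scene',c2)): print(n,k[0][0,0],k[1],-k[2][:3,:3].T@k[2][:3,3])
cv2.imwrite('pics/top0b.png',cv2.resize(a,(800,600),interpolation=cv2.INTER_CUBIC))
cv2.imwrite('pics/scene0b.png',cv2.resize(b,(800,600),interpolation=cv2.INTER_CUBIC))
s=observe();print(s)
E
```

```text
top 498.7453577157425 [0.04290488 0.         0.         0.         0.        ] [ 0.41320668 -0.03504474  1.26239424]
scene 382.834185039248 [0.02194773 0.         0.         0.         0.        ] [1.15738717 0.36828692 0.59711003]
{'clock': 0.1, 'joints': array([-1.29961372,  0.43515397,  0.02496253,  1.57400165, -0.01164329,
        1.13398459, -0.07513246]), 'dq': array([ 0.00106915, -0.00196551,  0.00097756, -0.00188848, -0.00080984,
       -0.00098547,  0.00068897]), 'joint_efforts': array([ 3.09870578e-03, -6.69129181e+01,  9.87967439e-01, -3.15143752e+01,
       -6.05768384e-02,  3.73714417e-02,  3.09843381e-05]), 'position': array([0.22807596, 0.58141157, 0.22602461]), 'ee_rot': array([-5.83861210e-01, -3.08667964e+00,  2.18550946e-03]), 'force': array([-0.17902276, -0.12602712, -0.03139778]), 'ft_torque': array([ 0.0231281 ,  0.06983001, -0.04182966]), 'gripper_force': 0.0, 'width': 0.9997056736604679}
```

View pics/top0b.png

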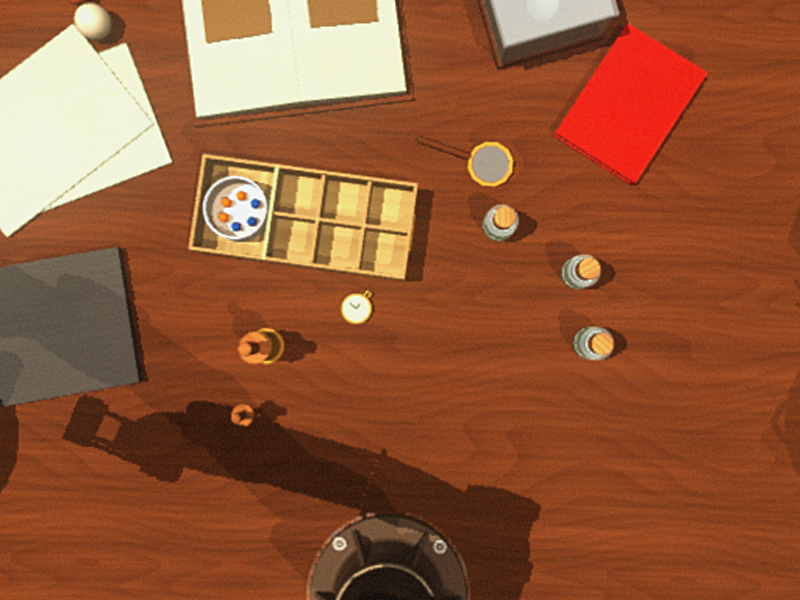

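View pics/scene0b.png

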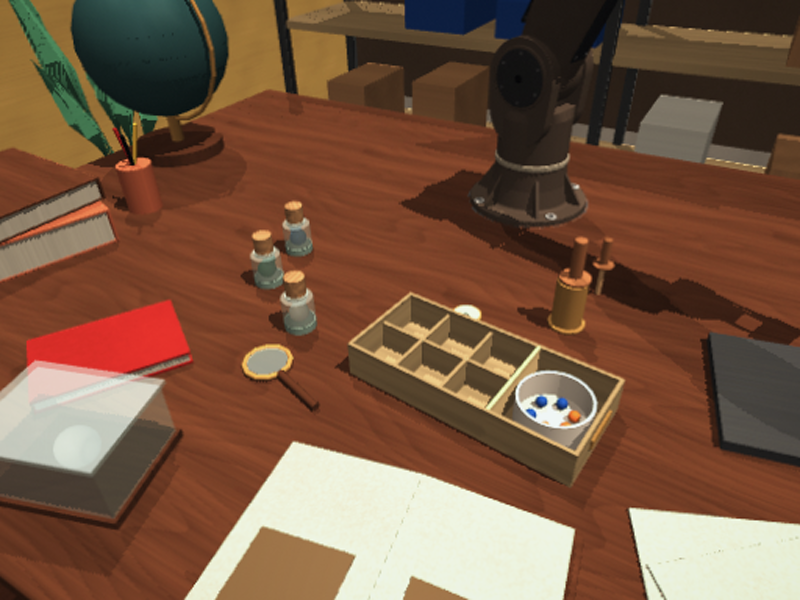

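The top view (800×600) shows three jars at (500,222), (582,271) and (594,344). The crate's rim corners are near (203,155), (417,184), (407,279) and (190,248). The watch is at (357,308) and the magnifier at (490,163). Stirrer candidates: the large one in the brass tube at (258,347) and a small look-alike at (242,415). I choose the larger one, and will measure it and check it in a crop.

```bash
cat > m.py <<'E'
from h import *
from scipy.optimize import least_squares
c=cal('top'); im=cv2.imread('pics/top0.png')
S=lambda L:(np.array(L,float)+.5)*.64-.5
P=unproj(c,S([[203,155],[417,184],[407,279],[190,248]]),.056)[:,:2]
# local corners: +y end is dish (left)
print(P.round(4)); print([np.linalg.norm(P[i]-P[(i+1)%4]).round(4) for i in range(4)])
# which x side: local x axis = y rotated -90 ; origin ambiguous in y; assume corners y -172-5.. 
ctr=P.mean(0); yv=(P[0]+P[3]-P[1]-P[2]); yv/=np.linalg.norm(yv); xv=np.array([yv[1],-yv[0]])
print('ctr',ctr,'y axis',yv,'yaw',np.arctan2(xv[1],xv[0]))
J=unproj(c,S([[506,215],[589,267],[601,344]]),.095); print('jars',J.round(4))
print('stirrer top',unproj(c,S([[247,347]]),.154).round(4)); print('collar',unproj(c,S([[255,346]]),.09).round(4),'foot',unproj(c,S([[268,346]]),.0).round(4))
print('small at z0/.1',unproj(c,S([[242,415]]),0).round(4),unproj(c,S([[242,415]]),.1).round(4))
print('dish rim',unproj(c,S([[236,208]]),.05).round(4),'watch',unproj(c,S([[357,308]]),.012).round(4))
cv2.imwrite('pics/crop1.png',cv2.resize(im[90:280,115:270],None,fx=3.9,fy=3.15*1,interpolation=cv2.INTER_CUBIC))
E
python3 m.py
```

```text
[[ 0.681   0.3054]
 [ 0.644  -0.0302]
 [ 0.4952 -0.0185]
 [ 0.5347  0.3202]]
[np.float64(0.3376), np.float64(0.1492), np.float64(0.341), np.float64(0.1471)]
ctr [0.58870088 0.14422094] y axis [0.11275195 0.99362317] yaw -0.11299223157691382
jars [[ 0.5927 -0.1653  0.095 ]
 [ 0.5175 -0.2904  0.095 ]
 [ 0.4032 -0.3098  0.095 ]]
stirrer top [[0.3858 0.2048 0.154 ]]
collar [[0.3861 0.2067 0.09  ]] foot [[0.3845 0.2042 0.    ]]
small at z0/.1 [[0.2727 0.2419 0.    ]] [[0.2839 0.22   0.1   ]]
dish rim [[0.6001 0.2524 0.05  ]] watch [[0.4494 0.0611 0.012 ]]
```

View pics/crop1.png

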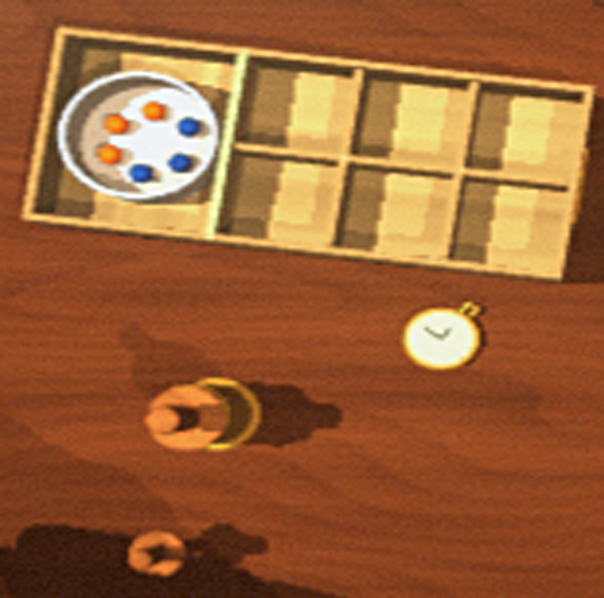

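The crop confirms the choice: the large stirrer's handle is at about (165,418) with its collar on the brass tube. The small one at (157,553) stands clear of it. The crate size measures 338–341 × 147–149 mm, which matches. The beads lie in the dish. I take the crate origin as (0.589,0.1467) with yaw -0.113, the dish as (0.601,0.253) and the stirrer as (0.386,0.2055).

Request:
step_arm(
  steps=[
    [10, -23.5, 1, 0, 0, 0],
    [10, -23.5, 1, 0, 0, 0],
    [10, -23.5, 1, 0, 0, 0],
    [10, -23.5, 1, 0, 0, 0],
    [10, -23.5, 1, 0, 0, 0],
    [10, -23.5, 1, 0, 0, 0],
    [10, -23.5, 1, 0, 0, 0],
    [10, -23.5, 1, 0, 0, 0],
    [10, -23.5, 1, 0, 0, 0],
    [10, -23.5, 1, 0, 0, 0],
    [10, -23.5, 1, 0, 0, 0],
    [10, -23.5, 1, 0, 0, 0],
    [10, -23.5, 1, 0, 0, 0],
    [10, -23.5, 1, 0, 0, 0],
    [10, -23.5, 1, 0, 0, 0],
    [8, -23.5, 0, 0, 0, 0],
    [0, 0, 0, 0, 0, 0],
    [0, 0, 0, 0, 0, 0],
  ],
  gripper=1,
  force=25,
)

```text
clock: 1.6
position: [0.3865, 0.2046, 0.2417]
ee_rot: [-0.588, -3.086, 0.0]
force: [0.8, -0.1, -0.9]
width: 1.0
gripper_force: 0.0
```

```bash
python3 - <<'E'
from h import *
s=observe();print(s['position'],s['ee_rot'],s['joints'].round(2),s['clock'])
c,a=shot('wrist','w1'); print(proj(c,[[.386,.2055,.154],[.386,.2055,.09]]), proj(c,s['position']))
E
```

```text
[0.38648467 0.20461249 0.2416737 ] [-5.88480315e-01 -3.08583027e+00  2.01322694e-04] [-0.8   0.11  0.21  1.99 -0.03  1.04  0.62] 1.6
[[256.66494603 197.12473412]
 [256.53270352 180.52192398]] [[255.76138247 241.08782635]]
```

View pics/w1.png

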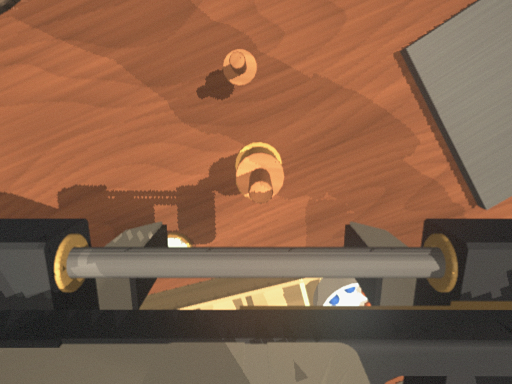

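The wrist view shows the handle's top at about (261,192) and the collar centre at about (260,177), a few pixels from the predictions (257,197) and (256.5,180.5). I'll compute the correction.

```bash
python3 - <<'E'
from h import *
c=cal('wrist'); print(unproj(c,[[260.5,192]],.154),unproj(c,[[260,176.5]],.09))
E
```

```text
[[0.38286851 0.2110114  0.154     ]] [[0.3831367 0.2113296 0.09     ]]
```

Request:
step_arm(
  steps=[
    [-2.5, 4.5, 0, 0, 0, 0],
    [0, 0, -15, 0, 0, 0],
    [0, 0, -15, 0, 0, 0],
    [0, 0, -15, 0, 0, 0],
    [0, 0, -15, 0, 0, 0],
    [0, 0, -15, 0, 0, 0],
    [0, 0, -15, 0, 0, 0],
    [0, 0, -15, 0, 0, 0],
    [0, 0, -15, 0, 0, 0],
    [0, 0, -11, 0, 0, 0],
    [0, 0, 0, 0, 0, 0],
    [0, 0, 0, 0, 0, 0],
  ],
)

```text
clock: 2.65
position: [0.383, 0.2112, 0.1104]
ee_rot: [-0.581, -3.086, 0.001]
force: [0.6, -0.1, -0.0]
width: 0.996
gripper_force: 0.0
```

Request:
step_arm(
  steps=[
    [0, 0, 0, 0, 0, 0],
    [0, 0, 0, 0, 0, 0],
    [0, 0, 0, 0, 0, 0],
    [0, 0, 0, 0, 0, 0],
    [0, 0, 0, 0, 0, 0],
    [0, 0, 0, 0, 0, 0],
    [0, 0, 0, 0, 0, 0],
    [0, 0, 0, 0, 0, 0],
    [0, 0, 0, 0, 0, 0],
    [0, 0, 0, 0, 0, 0],
  ],
  gripper=0,
  force=30,
)

```text
clock: 3.48
position: [0.3837, 0.2103, 0.1107]
ee_rot: [-0.584, -3.087, -0.0]
force: [0.1, -0.4, -0.2]
width: 0.33
gripper_force: 0.0
```

Request:
step_arm(
  steps=[
    [0, 0, 0, 0, 0, 0],
    [0, 0, 0, 0, 0, 0],
    [0, 0, 0, 0, 0, 0],
    [0, 0, 0, 0, 0, 0],
    [0, 0, 0, 0, 0, 0],
  ],
)

```text
clock: 3.9
position: [0.3837, 0.2103, 0.1107]
ee_rot: [-0.584, -3.087, 0.0]
force: [0.6, -0.3, -0.8]
width: 0.21
gripper_force: 30.0
```

```bash
python3 - <<'E'
from h import *
s=observe();print(s['position'],s['width'],s['gripper_force'],s['force'])
E
```

```text
[0.3836987  0.21032661 0.11070135] 0.21048081241549807 29.998610615730286 [ 0.57118359 -0.25155912 -0.84956744]
```

Request:
step_arm(
  steps=[
    [0, 0, 10, 0, 0, 0],
    [0, 0, 15, 0, 0, 0],
    [0, 0, 15, 0, 0, 0],
    [0, 0, 15, 0, 0, 0],
    [0, 0, 15, 0, 0, 0],
    [0, 0, 15, 0, 0, 0],
    [0, 0, 15, 0, 0, 0],
    [0, 0, 15, 0, 0, 0],
    [0, 0, 0, 0, 0, 0],
  ],
  force=45,
)

```text
clock: 4.65
position: [0.3849, 0.2111, 0.2281]
ee_rot: [0.584, 3.084, 0.005]
force: [0.0, 1.0, -0.1]
width: 0.208
gripper_force: 45.0
```

Request:
step_arm(
  steps=[
    [10, 2, 0, 0, 0, 0],
    [15, 3, 0, 0, 0, 0],
    [15, 3, 0, 0, 0, 0],
    [15, 3, 0, 0, 0, 0],
    [15, 3, 0, 0, 0, 0],
    [15, 3, 0, 0, 0, 0],
    [15, 3, 0, 0, 0, 0],
    [15, 3, 0, 0, 0, 0],
    [15, 3, 0, 0, 0, 0],
    [15, 3, 0, 0, 0, 0],
    [15, 3, 0, 0, 0, 0],
    [15, 3, 0, 0, 0, 0],
    [15, 3, 0, 0, 0, 0],
    [15, 3, 0, 0, 0, 0],
    [12, 2, 0, 0, 0, 0],
    [0, 0, 0, 0, 0, 0],
    [0, 0, 0, 0, 0, 0],
  ],
)

```text
clock: 6.07
position: [0.601, 0.2528, 0.2238]
ee_rot: [-0.584, -3.085, 0.003]
force: [-0.5, 0.1, -0.8]
width: 0.209
gripper_force: 45.0
```

```bash
python3 - <<'E'
from h import *
s=observe();p=s['position'];print(p,s['ee_rot'],s['width'],s['gripper_force'],s['joints'].round(2))
c,a=shot('scene','s1'); ct,b=shot('top','t1')
tip=p-[0,0,.1067]; d=np.array([.601,.253,.01]); th=np.linspace(0,2*np.pi,60)
for q,r in((d,.046),(d+[0,0,.04],.046),(tip+[0,0,.08],.024),(tip,.006)):
    for u in proj(c,q+r*np.c_[np.cos(th),np.sin(th),0*th]): cv2.circle(a,tuple((u*1).round().astype(int)),0,(0,255,0),-1)
u=proj(c,d)[0].astype(int);print(u,proj(c,tip))
x,y=u; k=a[max(0,y-150):y+70,x-110:x+110]
cv2.imwrite('pics/s1c.png',cv2.resize(k,None,fx=2.7,fy=2.7,interpolation=cv2.INTER_NEAREST))
E
```

```text
[0.60097259 0.25281231 0.22379805] [-5.84447103e-01 -3.08524270e+00  2.78476800e-03] 0.2086622647806927 44.998594522476196 [-0.65  0.49  0.25  1.52 -0.13  1.16  0.83]
[351 267] [[357.79083059 227.90932442]]
```

View pics/s1c.png

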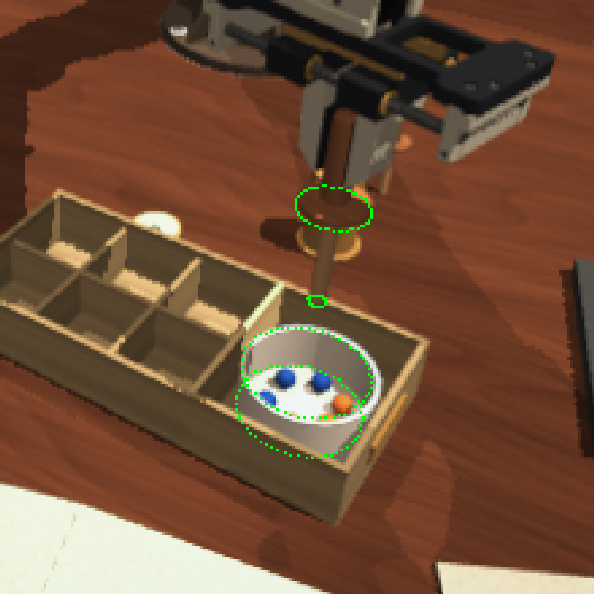

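The scene crop shows the dish's rim centred at about (313,374), against my overlay at (307,372). The tip overlay at (317,301) matches the rod's end. So the dish is a few mm off, and I'll quantify that.

```bash
python3 - <<'E'
from h import *
c=cal('scene'); x0,y0=351-110,267-150 if 267>150 else 0
f=lambda u,v:[[x0+(u+.5)/2.7-.5,y0+(v+.5)/2.7-.5]]
print(proj(c,[.601,.253,.05]))
for q in ((313,374),(307,372)): print(unproj(c,f(*q),.05))
# crate far corners at z .056: (60,191) is?, (428,344), (335,520 -> bottom z0)
for q in ((60,191),(428,343)): print(unproj(c,f(*q),.056))
R=np.array([[.9936,.1128],[-.1128,.9936]])
for l in ((-.0755,-.172),(-.0755,.167)): print(np.array([.589,.1467])+R@l)
E
```

```text
[[353.47082553 253.6813442 ]]
[[0.60205143 0.25965647 0.05      ]]
[[0.60219225 0.25524325 0.05      ]]
[[ 0.49608577 -0.00971128  0.056     ]]
[[0.53688955 0.32458409 0.056     ]]
[ 0.4945816 -0.0156828]
[0.5328208 0.3211476]
```

Request:
step_arm(
  steps=[
    [1, 4, 0, 0, 0, 0],
    [0, 0, -10, 0, 0, 0],
    [0, 0, -15, 0, 0, 0],
    [0, 0, -15, 0, 0, 0],
    [0, 0, -15, 0, 0, 0],
    [0, 0, -15, 0, 0, 0],
    [0, 0, -10, 0, 0, 0],
    [0, 0, -10, 0, 0, 0],
    [0, 0, -7, 0, 0, 0],
    [0, 0, -4, 0, 0, 0],
    [0, 0, 0, 0, 0, 0],
    [0, 0, 0, 0, 0, 0],
  ],
)

```text
clock: 7.17
position: [0.602, 0.2574, 0.125]
ee_rot: [0.584, 3.086, 0.0]
force: [-0.7, -0.1, 0.1]
width: 0.213
gripper_force: 45.0
```

```bash
python3 - <<'E'
from h import *
s=observe();p=s['position'];print(p,s['force'],s['ee_rot'])
c,a=shot('scene','s2')
tip=p-[0,0,.1067]; d=np.array([.602,.257,.01]); th=np.linspace(0,2*np.pi,60)
for q,r in((d+[0,0,.04],.046),(tip+[0,0,.086],.024)):
    for u in proj(c,q+r*np.c_[np.cos(th),np.sin(th),0*th]): cv2.circle(a,tuple((u*1).round().astype(int)),0,(0,255,0),-1)
cv2.imwrite('pics/s2c.png',cv2.resize(a[170:310,270:430],None,fx=4,fy=4,interpolation=cv2.INTER_NEAREST))
R=28
for r in (28,30):
  q=np.round(r*np.c_[np.cos(th:=np.arange(21)*np.pi/10),np.sin(th)],1); print(np.diff(q,axis=0).round(1).tolist())
E
```

```text
[0.6019751  0.25741974 0.12504836] [-0.65741641 -0.05589554  0.06613727] [5.83865964e-01 3.08645706e+00 4.81045942e-04]
[[-1.4, 8.7], [-3.9, 7.8], [-6.2, 6.2], [-7.8, 3.9], [-8.7, 1.4], [-8.7, -1.4], [-7.8, -3.9], [-6.2, -6.2], [-3.9, -7.8], [-1.4, -8.7], [1.4, -8.7], [3.9, -7.8], [6.2, -6.2], [7.8, -3.9], [8.7, -1.4], [8.7, 1.4], [7.8, 3.9], [6.2, 6.2], [3.9, 7.8], [1.4, 8.7]]
[[-1.5, 9.3], [-4.2, 8.3], [-6.7, 6.7], [-8.3, 4.2], [-9.3, 1.5], [-9.3, -1.5], [-8.3, -4.2], [-6.7, -6.7], [-4.2, -8.3], [-1.5, -9.3], [1.5, -9.3], [4.2, -8.3], [6.7, -6.7], [8.3, -4.2], [9.3, -1.5], [9.3, 1.5], [8.3, 4.2], [6.7, 6.7], [4.2, 8.3], [1.5, 9.3]]
```

View pics/s2c.png

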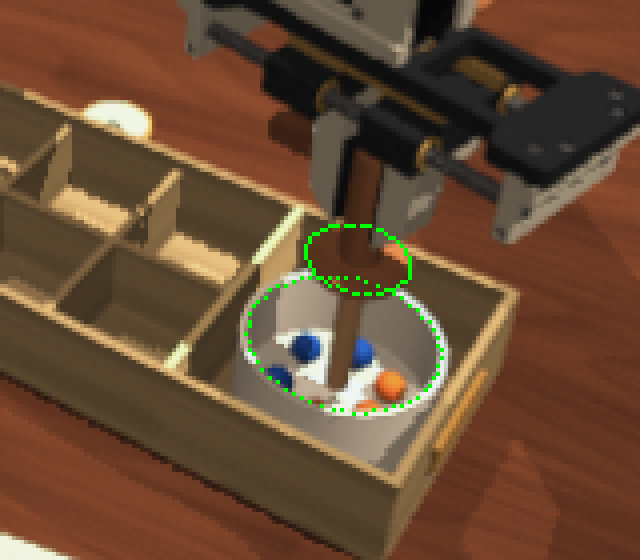

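The rim and collar overlays fit the picture (rim centre (345,345), collar (358,260)), and the tip stands free amid the beads. I'll go down 4 mm more, then spiral out.

```bash
python3 - <<'E'
import numpy as np
t=np.arange(21)*np.pi/10; r=12+16*np.arange(21)/20
q=np.round(np.c_[r*np.cos(t),r*np.sin(t)],1); print([[a,b,0,0,0,0] for a,b in np.diff(q,axis=0).round(1).tolist()])
E
```

```text
[[0.2, 4.0, 0, 0, 0, 0], [-1.2, 4.0, 0, 0, 0, 0], [-2.5, 3.6, 0, 0, 0, 0], [-3.8, 2.9, 0, 0, 0, 0], [-4.7, 1.5, 0, 0, 0, 0], [-5.2, 0.0, 0, 0, 0, 0], [-5.1, -1.8, 0, 0, 0, 0], [-4.6, -3.4, 0, 0, 0, 0], [-3.4, -4.9, 0, 0, 0, 0], [-1.7, -5.9, 0, 0, 0, 0], [0.2, -6.4, 0, 0, 0, 0], [2.3, -6.3, 0, 0, 0, 0], [4.3, -5.4, 0, 0, 0, 0], [6.0, -4.0, 0, 0, 0, 0], [7.2, -1.9, 0, 0, 0, 0], [7.7, 0.4, 0, 0, 0, 0], [7.3, 2.9, 0, 0, 0, 0], [6.4, 5.2, 0, 0, 0, 0], [4.5, 7.1, 0, 0, 0, 0], [2.1, 8.4, 0, 0, 0, 0]]
```

Request:
step_arm(
  steps=[
    [0, 0, -2, 0, 0, 0],
    [0, 0, -2, 0, 0, 0],
    [4, 0, 0, 0, 0, 0],
    [4, 0, 0, 0, 0, 0],
    [4, 0, 0, 0, 0, 0],
    [0, 0, 0, 0, 0, 0],
  ],
)

```text
clock: 7.72
position: [0.615, 0.2571, 0.1208]
ee_rot: [0.585, 3.086, 0.0]
force: [0.1, 0.1, -0.5]
width: 0.212
gripper_force: 45.0
```

Request:
step_arm(
  steps=[
    [0.2, 4, 0, 0, 0, 0],
    [-1.2, 4, 0, 0, 0, 0],
    [-2.5, 3.6, 0, 0, 0, 0],
    [-3.8, 2.9, 0, 0, 0, 0],
    [-4.7, 1.5, 0, 0, 0, 0],
    [-5.2, 0, 0, 0, 0, 0],
    [-5.1, -1.8, 0, 0, 0, 0],
    [-4.6, -3.4, 0, 0, 0, 0],
    [-3.4, -4.9, 0, 0, 0, 0],
    [-1.7, -5.9, 0, 0, 0, 0],
    [0.2, -6.4, 0, 0, 0, 0],
    [2.3, -6.3, 0, 0, 0, 0],
    [4.3, -5.4, 0, 0, 0, 0],
    [6, -4, 0, 0, 0, 0],
    [7.2, -1.9, 0, 0, 0, 0],
    [7.7, 0.4, 0, 0, 0, 0],
    [7.3, 2.9, 0, 0, 0, 0],
    [6.4, 5.2, 0, 0, 0, 0],
    [4.5, 7.1, 0, 0, 0, 0],
    [2.1, 8.4, 0, 0, 0, 0],
  ],
)

```text
clock: 9.38
position: [0.6301, 0.2577, 0.1203]
ee_rot: [-0.584, -3.086, 0.002]
force: [-6.5, -5.8, 1.8]
width: 0.212
gripper_force: 45.0
```

Request:
step_arm(
  steps=[
    [-1.4, 8.7, 0, 0, 0, 0],
    [-3.9, 7.8, 0, 0, 0, 0],
    [-6.2, 6.2, 0, 0, 0, 0],
    [-7.8, 3.9, 0, 0, 0, 0],
    [-8.7, 1.4, 0, 0, 0, 0],
    [-8.7, -1.4, 0, 0, 0, 0],
    [-7.8, -3.9, 0, 0, 0, 0],
    [-6.2, -6.2, 0, 0, 0, 0],
    [-3.9, -7.8, 0, 0, 0, 0],
    [-1.4, -8.7, 0, 0, 0, 0],
    [1.4, -8.7, 0, 0, 0, 0],
    [3.9, -7.8, 0, 0, 0, 0],
    [6.2, -6.2, 0, 0, 0, 0],
    [7.8, -3.9, 0, 0, 0, 0],
    [8.7, -1.4, 0, 0, 0, 0],
    [8.7, 1.4, 0, 0, 0, 0],
    [7.8, 3.9, 0, 0, 0, 0],
    [6.2, 6.2, 0, 0, 0, 0],
    [3.9, 7.8, 0, 0, 0, 0],
    [1.4, 8.7, 0, 0, 0, 0],
  ],
)

```text
clock: 11.05
position: [0.6282, 0.2571, 0.1195]
ee_rot: [-0.584, -3.082, 0.004]
force: [-5.2, -1.2, 0.5]
width: 0.21
gripper_force: 45.0
```

```bash
python3 - <<'E'
from h import *
s=observe();print(s['position'],s['ee_rot'],s['force'],s['ft_torque'])
c,a=shot('scene','s3')
cv2.imwrite('pics/s3c.png',cv2.resize(a[170:310,270:430],None,fx=4,fy=4,interpolation=cv2.INTER_NEAREST))
E
```

```text
[0.62816272 0.25711056 0.11949031] [-0.58396619 -3.08200739  0.00435096] [-5.16472016 -1.24047559  0.54954602] [ 0.00318821  1.46874681 -0.00265968]
```

View pics/s3c.png

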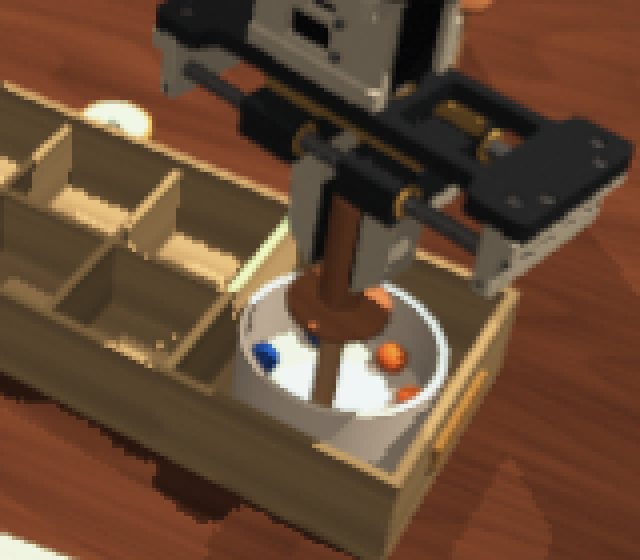

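The stirrer is upright at (330,395) and beads have moved to the wall at (265,355), (390,355) and (408,395). A 5 N push from squeezed beads suggests a slightly smaller circle, 26 mm.

```bash
python3 - <<'E'
import numpy as np
t=np.arange(21)*np.pi/10
q=np.round(26*np.c_[np.cos(t),np.sin(t)],1); print([[a,b,0,0,0,0] for a,b in np.diff(q,axis=0).round(1).tolist()])
E
```

```text
[[-1.3, 8.0, 0, 0, 0, 0], [-3.7, 7.3, 0, 0, 0, 0], [-5.7, 5.7, 0, 0, 0, 0], [-7.3, 3.7, 0, 0, 0, 0], [-8.0, 1.3, 0, 0, 0, 0], [-8.0, -1.3, 0, 0, 0, 0], [-7.3, -3.7, 0, 0, 0, 0], [-5.7, -5.7, 0, 0, 0, 0], [-3.7, -7.3, 0, 0, 0, 0], [-1.3, -8.0, 0, 0, 0, 0], [1.3, -8.0, 0, 0, 0, 0], [3.7, -7.3, 0, 0, 0, 0], [5.7, -5.7, 0, 0, 0, 0], [7.3, -3.7, 0, 0, 0, 0], [8.0, -1.3, 0, 0, 0, 0], [8.0, 1.3, 0, 0, 0, 0], [7.3, 3.7, 0, 0, 0, 0], [5.7, 5.7, 0, 0, 0, 0], [3.7, 7.3, 0, 0, 0, 0], [1.3, 8.0, 0, 0, 0, 0]]
```

Request:
step_arm(
  steps=[
    [-2, 0, 1, 0, 0, 0],
    [-1.3, 8, 0, 0, 0, 0],
    [-3.7, 7.3, 0, 0, 0, 0],
    [-5.7, 5.7, 0, 0, 0, 0],
    [-7.3, 3.7, 0, 0, 0, 0],
    [-8, 1.3, 0, 0, 0, 0],
    [-8, -1.3, 0, 0, 0, 0],
    [-7.3, -3.7, 0, 0, 0, 0],
    [-5.7, -5.7, 0, 0, 0, 0],
    [-3.7, -7.3, 0, 0, 0, 0],
    [-1.3, -8, 0, 0, 0, 0],
    [1.3, -8, 0, 0, 0, 0],
    [3.7, -7.3, 0, 0, 0, 0],
    [5.7, -5.7, 0, 0, 0, 0],
    [7.3, -3.7, 0, 0, 0, 0],
    [8, -1.3, 0, 0, 0, 0],
    [8, 1.3, 0, 0, 0, 0],
    [7.3, 3.7, 0, 0, 0, 0],
    [5.7, 5.7, 0, 0, 0, 0],
    [3.7, 7.3, 0, 0, 0, 0],
  ],
)

```text
clock: 12.77
position: [0.6275, 0.2493, 0.1214]
ee_rot: [0.585, 3.086, -0.001]
force: [-0.8, -0.3, -0.6]
width: 0.208
gripper_force: 45.0
```

Request:
step_arm(
  steps=[
    [1.3, 8, 0, 0, 0, 0],
    [-1.3, 8, 0, 0, 0, 0],
    [-3.7, 7.3, 0, 0, 0, 0],
    [-5.7, 5.7, 0, 0, 0, 0],
    [-7.3, 3.7, 0, 0, 0, 0],
    [-8, 1.3, 0, 0, 0, 0],
    [-8, -1.3, 0, 0, 0, 0],
    [-7.3, -3.7, 0, 0, 0, 0],
    [-5.7, -5.7, 0, 0, 0, 0],
    [-3.7, -7.3, 0, 0, 0, 0],
    [-1.3, -8, 0, 0, 0, 0],
    [1.3, -8, 0, 0, 0, 0],
    [3.7, -7.3, 0, 0, 0, 0],
    [5.7, -5.7, 0, 0, 0, 0],
    [7.3, -3.7, 0, 0, 0, 0],
    [8, -1.3, 0, 0, 0, 0],
    [8, 1.3, 0, 0, 0, 0],
    [7.3, 3.7, 0, 0, 0, 0],
    [5.7, 5.7, 0, 0, 0, 0],
    [3.7, 7.3, 0, 0, 0, 0],
  ],
)

```text
clock: 14.43
position: [0.6278, 0.249, 0.1215]
ee_rot: [0.585, 3.086, -0.002]
force: [-0.6, -0.8, -0.8]
width: 0.208
gripper_force: 45.0
```

Request:
step_arm(
  steps=[
    [1.3, 8, 0, 0, 0, 0],
    [-1.3, 8, 0, 0, 0, 0],
    [-3.7, 7.3, 0, 0, 0, 0],
    [-5.7, 5.7, 0, 0, 0, 0],
    [-7.3, 3.7, 0, 0, 0, 0],
    [-8, 1.3, 0, 0, 0, 0],
    [-8, -1.3, 0, 0, 0, 0],
    [-7.3, -3.7, 0, 0, 0, 0],
    [-5.7, -5.7, 0, 0, 0, 0],
    [-3.7, -7.3, 0, 0, 0, 0],
    [-1.3, -8, 0, 0, 0, 0],
    [1.3, -8, 0, 0, 0, 0],
    [3.7, -7.3, 0, 0, 0, 0],
    [5.7, -5.7, 0, 0, 0, 0],
    [7.3, -3.7, 0, 0, 0, 0],
    [8, -1.3, 0, 0, 0, 0],
    [8, 1.3, 0, 0, 0, 0],
    [7.3, 3.7, 0, 0, 0, 0],
    [5.7, 5.7, 0, 0, 0, 0],
    [3.7, 7.3, 0, 0, 0, 0],
  ],
)

```text
clock: 16.1
position: [0.6274, 0.2496, 0.1214]
ee_rot: [0.584, 3.087, -0.001]
force: [-0.6, 0.8, -0.6]
width: 0.213
gripper_force: 45.0
```

Request:
step_arm(
  steps=[
    [1.3, 8, 0, 0, 0, 0],
    [-1.3, 8, 0, 0, 0, 0],
    [-3.7, 7.3, 0, 0, 0, 0],
    [-5.7, 5.7, 0, 0, 0, 0],
    [-7.3, 3.7, 0, 0, 0, 0],
    [-8, 1.3, 0, 0, 0, 0],
    [-8, -1.3, 0, 0, 0, 0],
    [-7.3, -3.7, 0, 0, 0, 0],
    [-5.7, -5.7, 0, 0, 0, 0],
    [-3.7, -7.3, 0, 0, 0, 0],
    [-1.3, -8, 0, 0, 0, 0],
    [1.3, -8, 0, 0, 0, 0],
    [3.7, -7.3, 0, 0, 0, 0],
    [5.7, -5.7, 0, 0, 0, 0],
    [7.3, -3.7, 0, 0, 0, 0],
    [8, -1.3, 0, 0, 0, 0],
    [8, 1.3, 0, 0, 0, 0],
    [7.3, 3.7, 0, 0, 0, 0],
    [5.7, 5.7, 0, 0, 0, 0],
    [3.7, 7.3, 0, 0, 0, 0],
  ],
)

```text
clock: 17.77
position: [0.6264, 0.2499, 0.121]
ee_rot: [-0.584, -3.085, 0.001]
force: [-1.2, 0.4, -0.1]
width: 0.21
gripper_force: 45.0
```

Request:
step_arm(
  steps=[
    [1.3, 8, 0, 0, 0, 0],
    [-1.3, 8, 0, 0, 0, 0],
    [-3.7, 7.3, 0, 0, 0, 0],
    [-5.7, 5.7, 0, 0, 0, 0],
    [-7.3, 3.7, 0, 0, 0, 0],
    [-8, 1.3, 0, 0, 0, 0],
    [-8, -1.3, 0, 0, 0, 0],
    [-7.3, -3.7, 0, 0, 0, 0],
    [-5.7, -5.7, 0, 0, 0, 0],
    [-3.7, -7.3, 0, 0, 0, 0],
    [-1.3, -8, 0, 0, 0, 0],
    [1.3, -8, 0, 0, 0, 0],
    [3.7, -7.3, 0, 0, 0, 0],
    [5.7, -5.7, 0, 0, 0, 0],
    [7.3, -3.7, 0, 0, 0, 0],
    [8, -1.3, 0, 0, 0, 0],
    [8, 1.3, 0, 0, 0, 0],
    [7.3, 3.7, 0, 0, 0, 0],
    [5.7, 5.7, 0, 0, 0, 0],
    [3.7, 7.3, 0, 0, 0, 0],
  ],
)

```text
clock: 19.43
position: [0.6262, 0.2491, 0.121]
ee_rot: [-0.584, -3.084, 0.003]
force: [-5.9, 0.3, 1.8]
width: 0.215
gripper_force: 45.0
```

```bash
python3 - <<'E'
from h import *
s=observe();print(s['position'],s['ee_rot'],s['force'],s['ft_torque'])
c,a=shot('scene','s4'); tip=s['position']-[0,0,.1067];th=np.linspace(0,2*np.pi,60)
for q,r in((tip+[0,0,.086],.024),(tip,.006)):
    for u in proj(c,q+r*np.c_[np.cos(th),np.sin(th),0*th]): cv2.circle(a,tuple((u*1).round().astype(int)),0,(0,255,0),-1)
cv2.imwrite('pics/s4c.png',cv2.resize(a[170:310,270:430],None,fx=4,fy=4,interpolation=cv2.INTER_NEAREST))
E
```

```text
[0.62618185 0.24908548 0.1210432 ] [-0.58432886 -3.08438339  0.00311495] [-5.89207273  0.30692707  1.76772414] [-0.13155209  1.91738306 -0.00963084]
```

View pics/s4c.png

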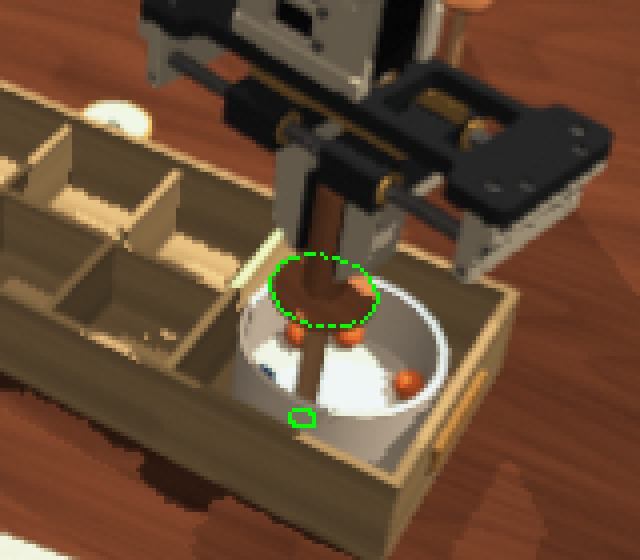

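Three orange beads sit at (295,330), (350,330) and (408,382) and a blue one at (268,372), all inside the dish. The stirrer still fits its overlay. Seven turns are done, so I lift out and return it.

Request:
step_arm(
  steps=[
    [-6, 2, 0, 0, 0, 0],
    [-6, 2, 0, 0, 0, 0],
    [0, 0, 5, 0, 0, 0],
    [0, 0, 10, 0, 0, 0],
    [0, 0, 15, 0, 0, 0],
    [0, 0, 15, 0, 0, 0],
    [0, 0, 15, 0, 0, 0],
    [0, 0, 15, 0, 0, 0],
    [0, 0, 15, 0, 0, 0],
    [0, 0, 15, 0, 0, 0],
    [0, 0, 5, 0, 0, 0],
    [0, 0, 0, 0, 0, 0],
  ],
)

```text
clock: 20.48
position: [0.6156, 0.2533, 0.2343]
ee_rot: [0.584, 3.083, 0.004]
force: [0.3, -1.0, -0.9]
width: 0.212
gripper_force: 45.0
```

```bash
python3 - <<'E'
from h import *
s=observe();p=s['position'];print(p,s['ee_rot'],s['force'],([.3845,.2095,.2307]-p)*1000)
c,a=shot('top','t2');c,a=shot('scene','s5'); tip=s['position']-[0,0,.1067];th=np.linspace(0,2*np.pi,60)
for q,r in((tip+[0,0,.086],.024),(tip,.006)):
    for u in proj(c,q+r*np.c_[np.cos(th),np.sin(th),0*th]): cv2.circle(a,tuple((u*1).round().astype(int)),0,(0,255,0),-1)
cv2.imwrite('pics/s5c.png',cv2.resize(a[120:300,270:430],None,fx=3.3,fy=3.3,interpolation=cv2.INTER_NEAREST))
E
```

```text
[0.6156271  0.25329705 0.23432505] [0.58396448 3.08321323 0.00382247] [ 0.30235472 -1.03568195 -0.86373903] [-231.12710374  -43.79705143   -3.6250546 ]
```

View pics/s5c.png

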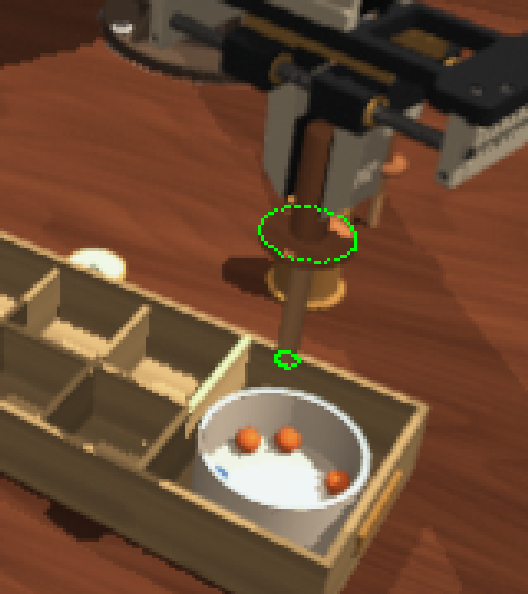

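The rod end at (288,352) agrees with the overlay, so it hasn't slipped, and the beads remain in the dish. Back to the stand.

Request:
step_arm(
  steps=[
    [-10, -2, 0, 0, 0, 0],
    [-15, -3, 0, 0, 0, 0],
    [-15, -3, 0, 0, 0, 0],
    [-15, -3, 0, 0, 0, 0],
    [-15, -3, 0, 0, 0, 0],
    [-15, -3, 0, 0, 0, 0],
    [-15, -3, 0, 0, 0, 0],
    [-15, -3, 0, 0, 0, 0],
    [-15, -3, 0, 0, 0, 0],
    [-15, -3, 0, 0, 0, 0],
    [-15, -3, 0, 0, 0, 0],
    [-15, -3, 0, 0, 0, 0],
    [-15, -3, 0, 0, 0, 0],
    [-15, -3, 0, 0, 0, 0],
    [-15, -2, 0, 0, 0, 0],
    [-11, -1, 0, 0, 0, 0],
    [0, 0, 0, 0, 0, 0],
    [0, 0, 0, 0, 0, 0],
  ],
)

```text
clock: 22.08
position: [0.3833, 0.2094, 0.2316]
ee_rot: [0.583, 3.087, 0.0]
force: [0.2, 1.2, -0.9]
width: 0.209
gripper_force: 45.0
```

```bash
python3 - <<'E'
from h import *
s=observe();p=s['position'];print(p,([.3845,.2095,.2307]-p)*1000)
c,a=shot('scene','s6'); tip=s['position']-[0,0,.1067];th=np.linspace(0,2*np.pi,60);st=np.array([.3845,.2095,0])
for q,r in((tip+[0,0,.086],.024),(tip,.006),(st,.029),(st+[0,0,.084],.024),(st+[0,0,.084],.014)):
    for u in proj(c,q+r*np.c_[np.cos(th),np.sin(th),0*th]): cv2.circle(a,tuple((u*1).round().astype(int)),0,(0,255,0),-1)
u=proj(c,st)[0].astype(int);x,y=u
cv2.imwrite('pics/s6c.png',cv2.resize(a[y-110:y+20,x-60:x+60],None,fx=4.5,fy=4.5,interpolation=cv2.INTER_NEAREST))
E
```

```text
[0.38328331 0.20939806 0.23159564] [ 1.21668784  0.1019402  -0.89564199]
```

View pics/s6c.png

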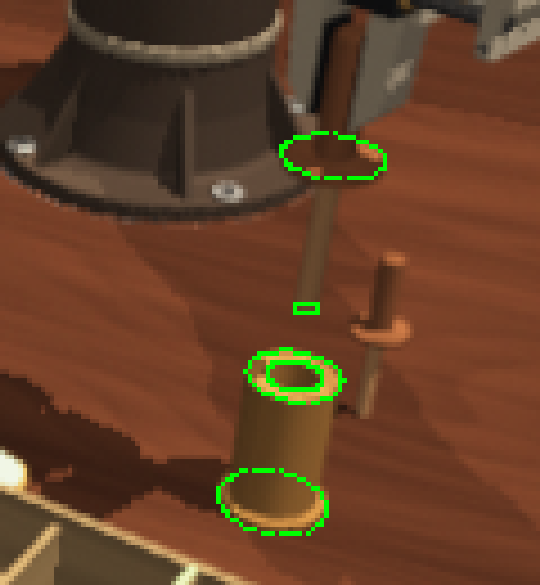

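The stand's rim overlay at (295,375) fits and the rod end is at (308,302), above the bore. Lowering.

Request:
step_arm(
  steps=[
    [1, 0, -8, 0, 0, 0],
    [0, 0, -10, 0, 0, 0],
    [0, 0, -10, 0, 0, 0],
    [0, 0, -10, 0, 0, 0],
    [0, 0, -10, 0, 0, 0],
    [0, 0, -10, 0, 0, 0],
    [0, 0, -10, 0, 0, 0],
    [0, 0, -10, 0, 0, 0],
    [0, 0, -10, 0, 0, 0],
    [0, 0, -10, 0, 0, 0],
    [0, 0, -10, 0, 0, 0],
    [0, 0, -6, 0, 0, 0],
    [0, 0, -4, 0, 0, 0],
    [0, 0, 0, 0, 0, 0],
    [0, 0, 0, 0, 0, 0],
    [0, 0, 0, 0, 0, 0],
  ],
)

```text
clock: 23.47
position: [0.3848, 0.2095, 0.1141]
ee_rot: [0.584, 3.086, 0.001]
force: [0.1, -0.4, -0.7]
width: 0.208
gripper_force: 45.0
```

Request:
step_arm(
  steps=[
    [0, 0, -1, 0, 0, 0],
    [0, 0, -1, 0, 0, 0],
    [0, 0, -1, 0, 0, 0],
    [0, 0, 0, 0, 0, 0],
    [0, 0, 0, 0, 0, 0],
  ],
)

```text
clock: 23.88
position: [0.3846, 0.2095, 0.1109]
ee_rot: [0.584, 3.087, 0.001]
force: [0.6, -0.4, 0.3]
width: 0.21
gripper_force: 45.0
```

Request:
step_arm(
  steps=[
    [0, 0, 0, 0, 0, 0],
    [0, 0, 0, 0, 0, 0],
    [0, 0, 0, 0, 0, 0],
    [0, 0, 0, 0, 0, 0],
    [0, 0, 0, 0, 0, 0],
    [0, 0, 0, 0, 0, 0],
    [0, 0, 0, 0, 0, 0],
    [0, 0, 0, 0, 0, 0],
  ],
  gripper=0.7,
)

```text
clock: 24.55
position: [0.3844, 0.2093, 0.1107]
ee_rot: [-0.584, -3.087, 0.0]
force: [0.2, 0.6, -0.1]
width: 0.689
gripper_force: 0.0
```

Request:
step_arm(
  steps=[
    [0, 0, 8, 0, 0, 0],
    [0, 0, 15, 0, 0, 0],
    [0, 0, 15, 0, 0, 0],
    [0, 0, 15, 0, 0, 0],
    [0, 0, 15, 0, 0, 0],
    [0, 0, 15, 0, 0, 0],
    [0, 0, 15, 0, 0, 0],
    [0, 0, 15, 0, 0, 0],
    [0, 0, 0, 0, 0, 0],
  ],
)

```text
clock: 25.3
position: [0.3857, 0.2101, 0.2268]
ee_rot: [0.584, 3.084, 0.006]
force: [1.7, 0.4, -0.8]
width: 0.698
gripper_force: 0.0
```

```bash
python3 - <<'E'
from h import *
s=observe();p=s['position'];print(p)
c,a=shot('scene','s7'); ct,b=shot('top','t3')
t=b[100:310,110:270]; k=cv2.resize(a[100:310,160:420],None,fx=1.9,fy=1.9,interpolation=cv2.INTER_CUBIC)
t=cv2.resize(t,None,fx=1.9,fy=1.9,interpolation=cv2.INTER_CUBIC); 
cv2.imwrite('pics/m7.png',np.hstack([k,t]))
b0=cv2.imread('pics/top0.png'); d=cv2.absdiff(b0,b).max(2)
# jar region check
print('jar diff',(d[110:260,290:420]>40).sum())
E
```

```text
[0.38569598 0.21007561 0.22679487]
jar diff 2138
```

View pics/m7.png

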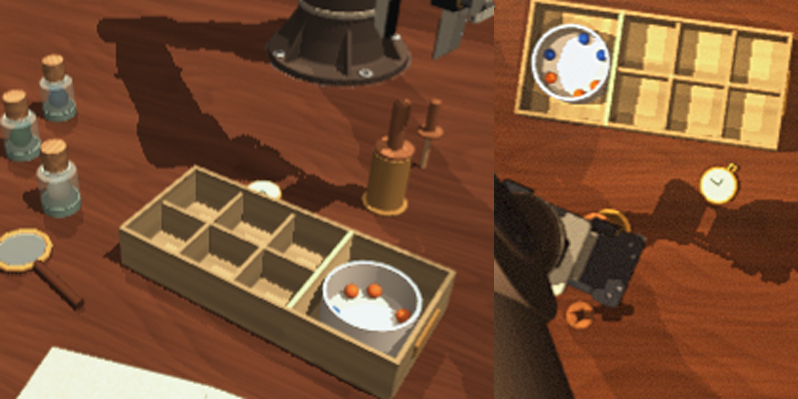

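The stirrer hangs upright in its stand at (400,125) in the left half. All six beads are in the dish (blue (550,55), (584,38), (601,54); orange (551,77), (579,93), (597,84) in the right half). Next the jars.

Request:
step_arm(
  steps=[
    [8, -12, 1, 0, 0, 0],
    [14, -25, 0, 0, 0, 0],
    [14, -25, 0, 0, 0, 0],
    [14, -25, 0, 0, 0, 0],
    [14, -25, 0, 0, 0, 0],
    [14, -25, 0, 0, 0, 0],
    [14, -25, 0, 0, 0, 0],
    [14, -25, 0, 0, 0, 0],
    [14, -25, 0, 0, 0, 0],
    [14, -25, 0, 0, 0, 0],
    [14, -25, 0, 0, 0, 0],
    [14, -25, 0, 0, 0, 0],
    [14, -25, 0, 0, 0, 0],
    [14, -25, 0, 0, 0, 0],
    [14, -25, 0, 0, 0, 0],
    [4, -9, 0, 0, 0, 0],
    [0, 0, 0, 0, 0, 0],
    [0, 0, 0, 0, 0, 0],
  ],
  gripper=0.75,
  force=25,
)

```text
clock: 26.9
position: [0.5917, -0.1616, 0.2236]
ee_rot: [-0.585, -3.085, -0.0]
force: [0.2, 0.8, -0.5]
width: 0.753
gripper_force: 0.0
```

```bash
cat >> h.py <<'E'
def corks(n,im,c):
    "cork-top blobs -> pixel centre, area, world xy at z=.095"
    h=cv2.cvtColor(im,cv2.COLOR_BGR2HSV); m=cv2.inRange(h,(8,90,150),(22,220,255))
    m=cv2.morphologyEx(m,cv2.MORPH_OPEN,np.ones((3,3)))
    k,l,st,ce=cv2.connectedComponentsWithStats(m)
    return [(ce[i].round(1),st[i,:],unproj(c,ce[i],.095)[0].round(4)) for i in range(1,k) if st[i,4]>40]
E
python3 - <<'E'
from h import *
s=observe();p=s['position'];print(p,s['joints'].round(2))
c,a=shot('wrist','w8'); print(*corks('w',a,c),sep='\n'); print(proj(c,[[.594,-.161,.095],[.594,-.161,0]]))
c,a=shot('top','t8'); print(*corks('t',a,c),sep='\n')
E
```

```text
[ 0.59174976 -0.16158691  0.22364399] [-0.13  0.44  0.45  1.63 -0.21  1.12  1.57]
(array([228.2, 101.8]), array([    0,     0,   512,   247, 60141], dtype=int32), array([ 0.5142, -0.1564,  0.095 ]))
(array([484.7,  38.7]), array([ 470,    4,   28,   70, 1326], dtype=int32), array([0.5452, 0.0561, 0.095 ]))
(array([458.2,  13.5]), array([453,  11,  12,   6,  41], dtype=int32), array([0.5191, 0.0404, 0.095 ]))
(array([414.6,  56. ]), array([ 377,   23,   54,   70, 1455], dtype=int32), array([5.37e-01, 1.00e-04, 9.50e-02]))
(array([10.3, 35.7]), array([  0,  30,  21,  13, 155], dtype=int32), array([ 0.4022, -0.3008,  0.095 ]))
(array([ 9.8, 47.8]), array([  0,  42,  21,  12, 123], dtype=int32), array([ 0.4098, -0.3061,  0.095 ]))
(array([ 6.6, 58.4]), array([  0,  52,  17,  13, 157], dtype=int32), array([ 0.4159, -0.313 ,  0.095 ]))
(array([375.1, 105.9]), array([369,  77,  13,  60, 235], dtype=int32), array([ 0.5632, -0.0412,  0.095 ]))
(array([488. , 109.1]), array([ 461,   84,   42,   55, 1103], dtype=int32), array([0.601 , 0.0473, 0.095 ]))
(array([425.8, 125.2]), array([ 412,   96,
[... 5432 characters left out ...]
332,  36,   7, 149], dtype=int32), array([0.1239, 0.2072, 0.095 ]))
(array([ 18.4, 337.3]), array([ 13, 334,  11,   7,  54], dtype=int32), array([0.1127, 0.5259, 0.095 ]))
(array([399. , 341.1]), array([387, 339,  26,   6, 103], dtype=int32), array([ 0.1283, -0.3457,  0.095 ]))
(array([414.9, 345.6]), array([393, 342,  42,   9, 201], dtype=int32), array([ 0.1198, -0.3816,  0.095 ]))
(array([443. , 345.6]), array([436, 343,  15,   6,  60], dtype=int32), array([ 0.1222, -0.4445,  0.095 ]))
(array([  8.7, 380. ]), array([  0, 376,  20,   8, 112], dtype=int32), array([0.0171, 0.5418, 0.095 ]))
(array([ 30.5, 382.5]), array([ 19, 382,  24,   2,  48], dtype=int32), array([0.0125, 0.4922, 0.095 ]))
```

View pics/w8.png

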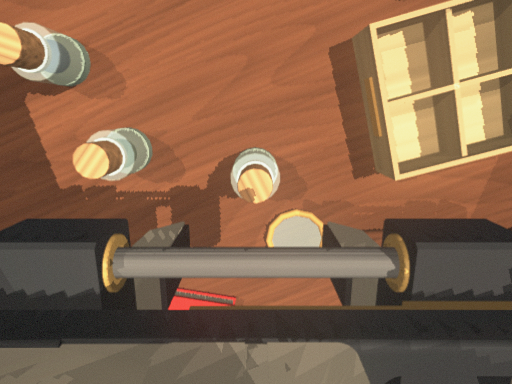

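The wrist view shows the jar's cork at (255,184) (predicted (257,189)) and the crate's -y corners at about (397,179) and (371,27). The other two jars are where they were.

```bash
python3 - <<'E'
from h import *
c=cal('wrist'); print('jar',unproj(c,[[255,184.5]],.095)); print('base',unproj(c,[[256,173]],.0))
P=unproj(c,[[397,179],[369,27]],.056);print('crate',P, np.linalg.norm(P[0]-P[1]))
a=-.115;R=np.array([[np.cos(a),-np.sin(a)],[np.sin(a),np.cos(a)]])
for l in((.0755,-.172),(-.0755,-.172)): print(np.array([.591,.151])+R@l)
for l in((.0365,-.133),(.0365,.013),(-.0365,-.060)): print('cell',np.array([.591,.151])+R@l)
print(unproj(c,[[92,160],[2,43]],.095),'jars')
E
```

```text
jar [[ 0.58985335 -0.15995829  0.095     ]]
base [[ 0.59644957 -0.16147719  0.        ]]
crate [[ 0.64531059 -0.02564595  0.056     ]
 [ 0.49819911 -0.01190883  0.056     ]] 0.14775145975643408
[ 0.64626488 -0.02852728]
[ 0.49626226 -0.01120053]
cell [0.6119976  0.01469024]
cell [0.62875062 0.15972588]
cell [0.54785629 0.09558457]
[[ 0.5164038  -0.28675825  0.095     ]
 [ 0.40492579 -0.3090506   0.095     ]] jars
```

Request:
step_arm(
  steps=[
    [-0.5, 1, -10, 0, 0, 0],
    [0, 0, -15, 0, 0, 0],
    [0, 0, -15, 0, 0, 0],
    [0, 0, -15, 0, 0, 0],
    [0, 0, -15, 0, 0, 0],
    [0, 0, -15, 0, 0, 0],
    [0, 0, -15, 0, 0, 0],
    [0, 0, -15, 0, 0, 0],
    [0, 0, -15, 0, 0, 0],
    [0, 0, -15, 0, 0, 0],
    [0, 0, -10, 0, 0, 0],
    [0, 0, 0, 0, 0, 0],
    [0, 0, 0, 0, 0, 0],
  ],
)

```text
clock: 28.08
position: [0.5915, -0.1599, 0.0694]
ee_rot: [-0.583, -3.086, -0.0]
force: [-0.1, 0.2, 0.3]
width: 0.752
gripper_force: 0.0
```

Request:
step_arm(
  steps=[
    [0, 0, -1, 0, 0, 0],
    [0, 0, 0, 0, 0, 0],
    [0, 0, 0, 0, 0, 0],
    [0, 0, 0, 0, 0, 0],
    [0, 0, 0, 0, 0, 0],
    [0, 0, 0, 0, 0, 0],
    [0, 0, 0, 0, 0, 0],
    [0, 0, 0, 0, 0, 0],
  ],
  gripper=0,
  force=30,
)

```text
clock: 28.75
position: [0.592, -0.1608, 0.0689]
ee_rot: [0.584, 3.087, -0.0]
force: [-0.5, -0.5, 1.2]
width: 0.352
gripper_force: 29.9
```

Request:
step_arm(
  steps=[
    [0, 0, 8, 0, 0, 0],
    [0, 0, 14, 0, 0, 0],
    [0, 0, 14, 0, 0, 0],
    [0, 0, 14, 0, 0, 0],
    [0, 0, 14, 0, 0, 0],
    [0, 0, 14, 0, 0, 0],
    [0, 0, 12, 0, 0, 0],
    [1, 8, 0, 0, 0, 0],
    [1.5, 14, 0, 0, 0, 0],
    [1.5, 14, 0, 0, 0, 0],
    [1.5, 14, 0, 0, 0, 0],
    [1.5, 14, 0, 0, 0, 0],
    [1.5, 14, 0, 0, 0, 0],
    [1.5, 14, 0, 0, 0, 0],
    [2, 14, 0, 0, 0, 0],
    [2, 14, 0, 0, 0, 0],
    [2, 14, 0, 0, 0, 0],
    [2, 14, 0, 0, 0, 0],
    [2, 14, 0, 0, 0, 0],
  ],
  force=40,
)

```text
clock: 30.33
position: [0.6121, 0.0027, 0.1588]
ee_rot: [0.584, 3.087, 0.0]
force: [0.4, -0.1, -1.6]
width: 0.349
gripper_force: 39.9
```

Request:
step_arm(
  steps=[
    [0, 13, 0, 0, 0, 0],
    [0, 0, 0, 0, 0, 0],
    [0, 0, 0, 0, 0, 0],
  ],
)

```text
clock: 30.58
position: [0.6119, 0.0152, 0.1586]
ee_rot: [-0.581, -3.087, 0.0]
force: [-0.1, -0.6, -2.2]
width: 0.349
gripper_force: 39.9
```

```bash
python3 - <<'E'
from h import *
s=observe();p=s['position'];print(p,([.612,.0147,.0745]-p)*1000)
c,a=shot('scene','s9')
b=p-[0,0,.0689];th=np.linspace(0,2*np.pi,60);ce=np.array([.612,.0147,.005])
for q,r in((b,.026),(b+[0,0,.058],.026)):
    for u in proj(c,q+r*np.c_[np.cos(th),np.sin(th),0*th]): cv2.circle(a,tuple((u*1).round().astype(int)),0,(0,255,0),-1)
A=-.115;R=np.array([[np.cos(A),-np.sin(A)],[np.sin(A),np.cos(A)]])
for t in np.linspace(-.034,.034,25):
  for l in((t,.034),(t,-.034),(.034,t),(-.034,t)):
    u=proj(c,[*(ce[:2]+R@l),.056])[0]; cv2.circle(a,tuple(u.round().astype(int)),0,(0,0,255),-1)
x,y=proj(c,ce)[0].astype(int)
cv2.imwrite('pics/s9c.png',cv2.resize(a[y-90:y+50,x-70:x+80],None,fx=4,fy=4,interpolation=cv2.INTER_NEAREST))
E
```

```text
[0.61189299 0.01520103 0.15862054] [  0.107012    -0.5010307  -84.12053984]
```

View pics/s9c.png

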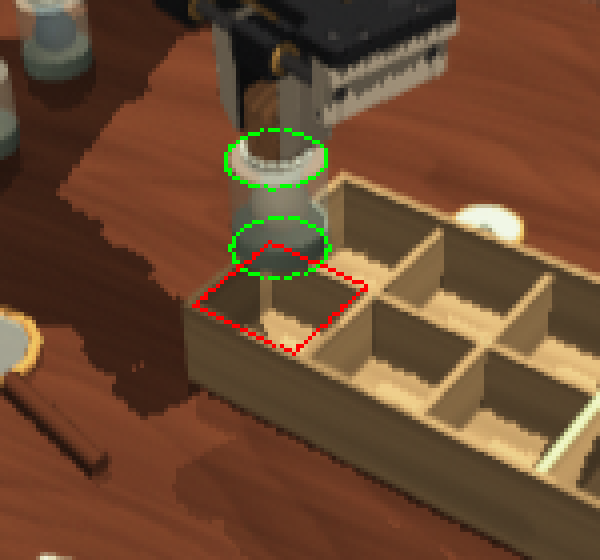

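The cell overlay (red, centred (280,297)) fits the crate's inner edges and the jar (about (278,205)) hangs over it. Lower and release.

Request:
step_arm(
  steps=[
    [0, 0, -8, 0, 0, 0],
    [0, 0, -10, 0, 0, 0],
    [0, 0, -10, 0, 0, 0],
    [0, 0, -10, 0, 0, 0],
    [0, 0, -10, 0, 0, 0],
    [0, 0, -10, 0, 0, 0],
    [0, 0, -10, 0, 0, 0],
    [0, 0, -8, 0, 0, 0],
    [0, 0, -4, 0, 0, 0],
    [0, 0, -2, 0, 0, 0],
    [0, 0, -1, 0, 0, 0],
    [0, 0, 0, 0, 0, 0],
    [0, 0, 0, 0, 0, 0],
  ],
)

```text
clock: 31.72
position: [0.6123, 0.0144, 0.0762]
ee_rot: [0.584, 3.086, 0.0]
force: [-0.2, 0.0, -1.8]
width: 0.353
gripper_force: 39.9
```

Request:
step_arm(
  steps=[
    [0, 0, -1, 0, 0, 0],
    [0, 0, -1, 0, 0, 0],
    [0, 0, 0, 0, 0, 0],
    [0, 0, 0, 0, 0, 0],
  ],
)

```text
clock: 32.05
position: [0.6121, 0.0144, 0.0739]
ee_rot: [0.584, 3.086, 0.0]
force: [0.3, -0.2, -1.5]
width: 0.352
gripper_force: 39.9
```

Request:
step_arm(
  steps=[
    [0, 0, 0, 0, 0, 0],
    [0, 0, 0, 0, 0, 0],
    [0, 0, 0, 0, 0, 0],
    [0, 0, 0, 0, 0, 0],
    [0, 0, 0, 0, 0, 0],
    [0, 0, 0, 0, 0, 0],
    [0, 0, 0, 0, 0, 0],
  ],
  gripper=0.7,
)

```text
clock: 32.63
position: [0.612, 0.0144, 0.0738]
ee_rot: [0.584, 3.087, 0.0]
force: [0.1, 0.4, 0.7]
width: 0.697
gripper_force: 0.0
```

Request:
step_arm(
  steps=[
    [0, 0, 8, 0, 0, 0],
    [0, 0, 14, 0, 0, 0],
    [0, 0, 14, 0, 0, 0],
    [0, 0, 14, 0, 0, 0],
    [0, 0, 14, 0, 0, 0],
    [0, 0, 14, 0, 0, 0],
    [0, 0, 14, 0, 0, 0],
    [0, 0, 14, 0, 0, 0],
    [0, 0, 14, 0, 0, 0],
    [0, 0, 14, 0, 0, 0],
    [0, 0, 14, 0, 0, 0],
  ],
)

```text
clock: 33.55
position: [0.6118, 0.0142, 0.2231]
ee_rot: [0.584, 3.086, 0.0]
force: [0.3, 0.2, 0.9]
width: 0.698
gripper_force: 0.0
```

Request:
step_arm(
  steps=[
    [-3, -10, 0, 0, 0, 0],
    [-6, -20, 0, 0, 0, 0],
    [-6, -20, 0, 0, 0, 0],
    [-6, -20, 0, 0, 0, 0],
    [-6, -20, 0, 0, 0, 0],
    [-6, -20, 0, 0, 0, 0],
    [-6, -20, 0, 0, 0, 0],
    [-6, -20, 0, 0, 0, 0],
    [-6, -20, 0, 0, 0, 0],
    [-6, -20, 0, 0, 0, 0],
    [-6, -20, 0, 0, 0, 0],
    [-6, -20, 0, 0, 0, 0],
    [-6, -20, 0, 0, 0, 0],
    [-6, -20, 0, 0, 0, 0],
    [-6, -20, 0, 0, 0, 0],
    [-7, -11, 0, 0, 0, 0],
    [0, 0, 0, 0, 0, 0],
    [0, 0, 0, 0, 0, 0],
  ],
)

```text
clock: 35.05
position: [0.5172, -0.287, 0.2216]
ee_rot: [-0.587, -3.086, -0.001]
force: [0.6, 0.2, -0.5]
width: 0.697
gripper_force: 0.0
```

```bash
python3 - <<'E'
from h import *
s=observe();p=s['position'];print(p,s['joints'].round(2))
c,a=shot('wrist','w10'); print(proj(c,[[.5175,-.287,.095],[.405,-.308,.095]]))
d,b=shot('scene','s10'); 
cv2.imwrite('pics/m10.png',np.hstack([cv2.resize(a[0:260],None,fx=.9,fy=.9,interpolation=cv2.INTER_AREA),cv2.resize(b[120:354,100:430],None,fx=1,fy=1)]))
E
```

```text
[ 0.51719602 -0.28697312  0.22164935] [ 0.06  0.41  0.51  1.69 -0.22  1.1   1.82]
[[255.89748193 187.34714249]
 [182.38371859  73.02645633]]
```

View pics/m10.png

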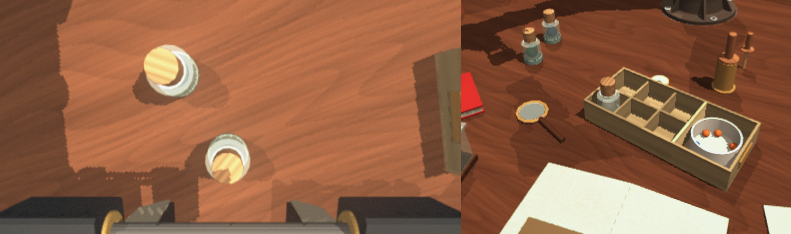

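The second jar's cork is at about (254,186) full-scale, 2 px from the prediction, and the first jar stands in its cell at (607,92). Grasp jar 2.

Request:
step_arm(
  steps=[
    [-1, -1, -8, 0, 0, 0],
    [0, 0, -15, 0, 0, 0],
    [0, 0, -15, 0, 0, 0],
    [0, 0, -15, 0, 0, 0],
    [0, 0, -15, 0, 0, 0],
    [0, 0, -15, 0, 0, 0],
    [0, 0, -15, 0, 0, 0],
    [0, 0, -15, 0, 0, 0],
    [0, 0, -15, 0, 0, 0],
    [0, 0, -15, 0, 0, 0],
    [0, 0, -9, 0, 0, 0],
    [0, 0, 0, 0, 0, 0],
    [0, 0, 0, 0, 0, 0],
  ],
)

```text
clock: 36.23
position: [0.5169, -0.2871, 0.0694]
ee_rot: [-0.583, -3.086, -0.001]
force: [0.8, -0.3, 0.6]
width: 0.7
gripper_force: 0.0
```

Request:
step_arm(
  steps=[
    [0, 0, 0, 0, 0, 0],
    [0, 0, 0, 0, 0, 0],
    [0, 0, 0, 0, 0, 0],
    [0, 0, 0, 0, 0, 0],
    [0, 0, 0, 0, 0, 0],
    [0, 0, 0, 0, 0, 0],
    [0, 0, 0, 0, 0, 0],
    [0, 0, 0, 0, 0, 0],
  ],
  gripper=0,
  force=30,
)

```text
clock: 36.9
position: [0.5171, -0.2879, 0.07]
ee_rot: [0.584, 3.086, -0.0]
force: [-0.5, -1.1, 2.3]
width: 0.35
gripper_force: 29.9
```

Request:
step_arm(
  steps=[
    [0, 0, 8, 0, 0, 0],
    [0, 0, 14, 0, 0, 0],
    [0, 0, 14, 0, 0, 0],
    [0, 0, 14, 0, 0, 0],
    [0, 0, 14, 0, 0, 0],
    [0, 0, 14, 0, 0, 0],
    [0, 0, 14, 0, 0, 0],
    [1, 8, 0, 0, 0, 0],
    [1, 16, 0, 0, 0, 0],
    [1, 18, 0, 0, 0, 0],
    [1, 18, 0, 0, 0, 0],
    [1, 18, 0, 0, 0, 0],
    [1, 18, 0, 0, 0, 0],
    [1, 18, 0, 0, 0, 0],
    [1, 18, 0, 0, 0, 0],
    [1, 18, 0, 0, 0, 0],
    [1, 18, 0, 0, 0, 0],
    [1, 18, 0, 0, 0, 0],
    [1, 18, 0, 0, 0, 0],
    [1, 18, 0, 0, 0, 0],
  ],
  force=40,
)

```text
clock: 38.57
position: [0.5292, -0.0639, 0.1611]
ee_rot: [-0.583, -3.086, -0.0]
force: [0.8, 0.4, -2.6]
width: 0.35
gripper_force: 39.9
```

Request:
step_arm(
  steps=[
    [2, 18, 0, 0, 0, 0],
    [2, 18, 0, 0, 0, 0],
    [2, 18, 0, 0, 0, 0],
    [2, 18, 0, 0, 0, 0],
    [2, 18, 0, 0, 0, 0],
    [2, 18, 0, 0, 0, 0],
    [2, 18, 0, 0, 0, 0],
    [2, 18, 0, 0, 0, 0],
    [2, 16, 0, 0, 0, 0],
    [0, 0, 0, 0, 0, 0],
    [0, 0, 0, 0, 0, 0],
  ],
)

```text
clock: 39.48
position: [0.5471, 0.0957, 0.161]
ee_rot: [-0.58, -3.086, 0.001]
force: [0.0, -1.2, -1.5]
width: 0.352
gripper_force: 39.9
```

Request:
step_arm(
  steps=[
    [1, 0, -8, 0, 0, 0],
    [0, 0, -10, 0, 0, 0],
    [0, 0, -10, 0, 0, 0],
    [0, 0, -10, 0, 0, 0],
    [0, 0, -10, 0, 0, 0],
    [0, 0, -10, 0, 0, 0],
    [0, 0, -10, 0, 0, 0],
    [0, 0, -8, 0, 0, 0],
    [0, 0, -4, 0, 0, 0],
    [0, 0, -2, 0, 0, 0],
    [0, 0, -2, 0, 0, 0],
    [0, 0, -1, 0, 0, 0],
    [0, 0, 0, 0, 0, 0],
    [0, 0, 0, 0, 0, 0],
  ],
)

```text
clock: 40.65
position: [0.5492, 0.0944, 0.0771]
ee_rot: [0.584, 3.086, 0.001]
force: [-0.0, 0.2, -2.3]
width: 0.35
gripper_force: 39.9
```

Request:
step_arm(
  steps=[
    [0, 0, -1, 0, 0, 0],
    [0, 0, -1, 0, 0, 0],
    [0, 0, 0, 0, 0, 0],
    [0, 0, 0, 0, 0, 0],
  ],
)

```text
clock: 40.98
position: [0.5492, 0.0944, 0.075]
ee_rot: [0.584, 3.086, 0.0]
force: [0.4, -0.6, 1.1]
width: 0.349
gripper_force: 39.9
```

Request:
step_arm(
  steps=[
    [0, 0, 0, 0, 0, 0],
    [0, 0, 0, 0, 0, 0],
    [0, 0, 0, 0, 0, 0],
    [0, 0, 0, 0, 0, 0],
    [0, 0, 0, 0, 0, 0],
    [0, 0, 0, 0, 0, 0],
    [0, 0, 0, 0, 0, 0],
  ],
  gripper=0.6,
)

```text
clock: 41.57
position: [0.549, 0.0944, 0.0747]
ee_rot: [0.584, 3.087, 0.0]
force: [-0.3, 0.1, -0.2]
width: 0.597
gripper_force: 0.0
```

Request:
step_arm(
  steps=[
    [0, 0, 8, 0, 0, 0],
    [0, 0, 14, 0, 0, 0],
    [0, 0, 14, 0, 0, 0],
    [0, 0, 14, 0, 0, 0],
    [0, 0, 14, 0, 0, 0],
    [0, 0, 14, 0, 0, 0],
    [0, 0, 14, 0, 0, 0],
    [0, 0, 14, 0, 0, 0],
    [0, 0, 14, 0, 0, 0],
    [0, 0, 14, 0, 0, 0],
    [0, 0, 14, 0, 0, 0],
  ],
)

```text
clock: 42.48
position: [0.5488, 0.0942, 0.2241]
ee_rot: [0.584, 3.087, 0.0]
force: [-0.6, -0.3, 0.1]
width: 0.6
gripper_force: 0.0
```

Request:
step_arm(
  steps=[
    [-4, -12, 0, 0, 0, 0],
    [-8, -22, 0, 0, 0, 0],
    [-8, -22, 0, 0, 0, 0],
    [-8, -22, 0, 0, 0, 0],
    [-8, -22, 0, 0, 0, 0],
    [-8, -22, 0, 0, 0, 0],
    [-8, -22, 0, 0, 0, 0],
    [-8, -22, 0, 0, 0, 0],
    [-8, -22, 0, 0, 0, 0],
    [-8, -22, 0, 0, 0, 0],
    [-8, -22, 0, 0, 0, 0],
    [-8, -22, 0, 0, 0, 0],
    [-8, -22, 0, 0, 0, 0],
    [-8, -22, 0, 0, 0, 0],
    [-8, -22, 0, 0, 0, 0],
    [-8, -22, 0, 0, 0, 0],
    [-8, -22, 0, 0, 0, 0],
    [-8, -22, 0, 0, 0, 0],
    [-4, -16, 0, 0, 0, 0],
    [0, 0, 0, 0, 0, 0],
  ],
  gripper=0.75,
)

```text
clock: 44.15
position: [0.4023, -0.3116, 0.2229]
ee_rot: [0.592, 3.085, -0.003]
force: [-0.4, 0.1, -0.2]
width: 0.751
gripper_force: 0.0
```

```bash
python3 - <<'E'
from h import *
s=observe();p=s['position'];print(p,s['joints'].round(2))
c,a=shot('wrist','w11'); print(proj(c,[[.404,-.308,.095]]))
d,b=shot('scene','s11'); 
cv2.imwrite('pics/m11.png',np.hstack([cv2.resize(a[0:260],None,fx=.9,fy=.9,interpolation=cv2.INTER_AREA),b[120:354,100:430]]))
E
```

```text
[ 0.4022974  -0.31157431  0.22289646] [ 0.04  0.27  0.64  1.9  -0.19  1.03  1.96]
[[260.45201103 186.91626777]]
```

View pics/m11.png

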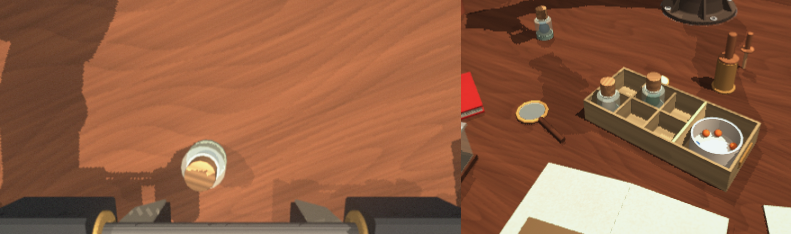

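The last jar has been knocked aside: its cork is at about (223,195) full-scale, against the predicted (260,187). Two jars stand in cells. Re-measure.

```bash
python3 - <<'E'
from h import *
a=cv2.imread('pics/w11.png'); c=cal('wrist'); s=observe()['position']; print(s)
P=unproj(c,[[223,195]],.095)[0]; print(P,(P-s)*1000)
cv2.imwrite('pics/w11c.png',cv2.resize(a[140:230,170:280],None,fx=5,fy=5,interpolation=cv2.INTER_CUBIC))
E
```

```text
[ 0.40392565 -0.30809353  0.22250005]
[ 0.40006464 -0.33861329  0.095     ] [  -3.86100489  -30.51975847 -127.50004772]
```

View pics/w11c.png

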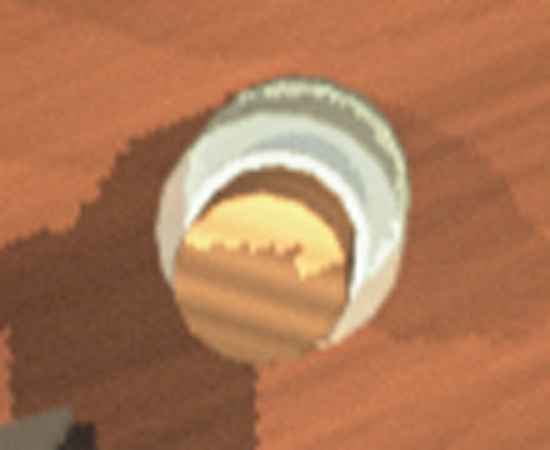

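The cork top's centre is at crop (262,277), i.e. (222,195). Allowing for the arm still settling at that shot, the jar is at about (0.3985,-0.342). Move above it and check again.

Request:
step_arm(
  steps=[
    [-2, -12, 0, 0, 0, 0],
    [-2, -12, 0, 0, 0, 0],
    [-1, -9, 0, 0, 0, 0],
    [0, 0, 0, 0, 0, 0],
    [0, 0, 0, 0, 0, 0],
    [0, 0, 0, 0, 0, 0],
  ],
)

```text
clock: 44.75
position: [0.4002, -0.3397, 0.2225]
ee_rot: [-0.583, -3.087, -0.001]
force: [-0.3, -0.1, -0.7]
width: 0.747
gripper_force: 0.0
```

```bash
python3 - <<'E'
from h import *
s=observe()['position'];c,a=shot('wrist','w12')
t=cv2.imread('pics/w11.png')[175:218,200:245]
r=cv2.matchTemplate(a,t,cv2.TM_CCOEFF_NORMED); _,v,_,l=cv2.minMaxLoc(r); q=np.array(l)+[22,20.]
P=unproj(c,q,.095)[0]; print(s,v,q,P,(P-s)*1000, observe()['position'])
E
```

```text
[ 0.40017712 -0.33966595  0.22253835] 0.7732595801353455 [249. 186.] [ 0.39725755 -0.34505946  0.095     ] [  -2.91957364   -5.39350733 -127.53835188] [ 0.40021625 -0.33964216  0.22257141]
```

Request:
step_arm(
  steps=[
    [-2, -4, -8, 0, 0, 0],
    [0, 0, -15, 0, 0, 0],
    [0, 0, -15, 0, 0, 0],
    [0, 0, -15, 0, 0, 0],
    [0, 0, -15, 0, 0, 0],
    [0, 0, -15, 0, 0, 0],
    [0, 0, -15, 0, 0, 0],
    [0, 0, -15, 0, 0, 0],
    [0, 0, -15, 0, 0, 0],
    [0, 0, -15, 0, 0, 0],
    [0, 0, -10, 0, 0, 0],
    [0, 0, 0, 0, 0, 0],
    [0, 0, 0, 0, 0, 0],
  ],
)

```text
clock: 45.88
position: [0.3976, -0.3445, 0.0694]
ee_rot: [-0.584, -3.086, -0.001]
force: [-0.1, 0.7, -0.6]
width: 0.752
gripper_force: 0.0
```

Request:
step_arm(
  steps=[
    [0, 0, 0, 0, 0, 0],
    [0, 0, 0, 0, 0, 0],
    [0, 0, 0, 0, 0, 0],
    [0, 0, 0, 0, 0, 0],
    [0, 0, 0, 0, 0, 0],
    [0, 0, 0, 0, 0, 0],
    [0, 0, 0, 0, 0, 0],
    [0, 0, 0, 0, 0, 0],
  ],
  gripper=0,
  force=30,
)

```text
clock: 46.55
position: [0.3982, -0.3446, 0.0699]
ee_rot: [0.583, 3.087, 0.0]
force: [0.3, 1.2, 2.1]
width: 0.353
gripper_force: 30.0
```

Request:
step_arm(
  steps=[
    [0, 0, 8, 0, 0, 0],
    [0, 0, 14, 0, 0, 0],
    [0, 0, 14, 0, 0, 0],
    [0, 0, 14, 0, 0, 0],
    [0, 0, 16, 0, 0, 0],
    [0, 0, 16, 0, 0, 0],
    [0, 0, 16, 0, 0, 0],
    [0, 0, 16, 0, 0, 0],
    [0, 0, 16, 0, 0, 0],
    [5, 11, 0, 0, 0, 0],
    [9, 19, 0, 0, 0, 0],
    [9, 19, 0, 0, 0, 0],
    [9, 19, 0, 0, 0, 0],
    [9, 19, 0, 0, 0, 0],
    [9, 19, 0, 0, 0, 0],
    [9, 19, 0, 0, 0, 0],
    [9, 19, 0, 0, 0, 0],
    [9, 19, 0, 0, 0, 0],
    [9, 19, 0, 0, 0, 0],
    [9, 19, 0, 0, 0, 0],
  ],
  force=40,
)

```text
clock: 48.22
position: [0.4929, -0.1428, 0.2001]
ee_rot: [-0.584, -3.086, 0.0]
force: [0.3, -0.0, -1.9]
width: 0.351
gripper_force: 40.0
```

Request:
step_arm(
  steps=[
    [9, 20, 0, 0, 0, 0],
    [9, 20, 0, 0, 0, 0],
    [9, 20, 0, 0, 0, 0],
    [9, 20, 0, 0, 0, 0],
    [9, 20, 0, 0, 0, 0],
    [9, 20, 0, 0, 0, 0],
    [9, 20, 0, 0, 0, 0],
    [9, 20, 0, 0, 0, 0],
    [9, 20, 0, 0, 0, 0],
    [9, 20, 0, 0, 0, 0],
    [9, 20, 0, 0, 0, 0],
    [9, 20, 0, 0, 0, 0],
    [9, 20, 0, 0, 0, 0],
    [9, 20, 0, 0, 0, 0],
    [9, 20, 0, 0, 0, 0],
    [0, 4, 0, 0, 0, 0],
    [0, 0, 0, 0, 0, 0],
    [0, 0, 0, 0, 0, 0],
  ],
)

```text
clock: 49.72
position: [0.6275, 0.1596, 0.1997]
ee_rot: [-0.584, -3.086, 0.002]
force: [-0.3, -0.8, -1.9]
width: 0.35
gripper_force: 40.0
```

Target (0.6287, 0.1597), final TCP z about 0.075.

Request:
step_arm(
  steps=[
    [1, 0, -9, 0, 0, 0],
    [0, 0, -12, 0, 0, 0],
    [0, 0, -12, 0, 0, 0],
    [0, 0, -12, 0, 0, 0],
    [0, 0, -12, 0, 0, 0],
    [0, 0, -12, 0, 0, 0],
    [0, 0, -10, 0, 0, 0],
    [0, 0, -10, 0, 0, 0],
    [0, 0, -10, 0, 0, 0],
    [0, 0, -10, 0, 0, 0],
    [0, 0, -6, 0, 0, 0],
    [0, 0, -4, 0, 0, 0],
    [0, 0, -3, 0, 0, 0],
    [0, 0, -1, 0, 0, 0],
    [0, 0, 0, 0, 0, 0],
    [0, 0, 0, 0, 0, 0],
  ],
)

```text
clock: 51.05
position: [0.6293, 0.1604, 0.0772]
ee_rot: [0.584, 3.086, 0.001]
force: [-1.1, -0.6, -1.2]
width: 0.353
gripper_force: 40.0
```

Request:
step_arm(
  steps=[
    [0, 0, -1, 0, 0, 0],
    [0, 0, -1, 0, 0, 0],
    [0, 0, 0, 0, 0, 0],
    [0, 0, 0, 0, 0, 0],
  ],
)

```text
clock: 51.38
position: [0.6292, 0.1605, 0.075]
ee_rot: [0.584, 3.086, 0.001]
force: [0.9, -0.3, -0.5]
width: 0.35
gripper_force: 40.0
```

Request:
step_arm(
  steps=[
    [0, 0, 0, 0, 0, 0],
    [0, 0, 0, 0, 0, 0],
    [0, 0, 0, 0, 0, 0],
    [0, 0, 0, 0, 0, 0],
    [0, 0, 0, 0, 0, 0],
    [0, 0, 0, 0, 0, 0],
    [0, 0, 0, 0, 0, 0],
  ],
  gripper=0.6,
)

```text
clock: 51.97
position: [0.6289, 0.1603, 0.0747]
ee_rot: [-0.584, -3.087, 0.0]
force: [-0.3, -0.3, 0.4]
width: 0.596
gripper_force: 0.0
```

Request:
step_arm(
  steps=[
    [0, 0, 8, 0, 0, 0],
    [0, 0, 14, 0, 0, 0],
    [0, 0, 14, 0, 0, 0],
    [0, 0, 14, 0, 0, 0],
    [0, 0, 14, 0, 0, 0],
    [0, 0, 14, 0, 0, 0],
    [0, 0, 14, 0, 0, 0],
    [0, 0, 14, 0, 0, 0],
    [0, 0, 14, 0, 0, 0],
    [0, 0, 14, 0, 0, 0],
    [0, 0, 14, 0, 0, 0],
    [-5, 15, 0, 0, 0, 0],
    [-8, 25, 0, 0, 0, 0],
    [-8, 25, 0, 0, 0, 0],
    [-8, 25, 0, 0, 0, 0],
    [-8, 25, 0, 0, 0, 0],
    [-8, 25, 0, 0, 0, 0],
    [-8, 25, 0, 0, 0, 0],
    [-8, 25, 0, 0, 0, 0],
    [0, 0, 0, 0, 0, 0],
  ],
)

```text
clock: 53.63
position: [0.5647, 0.3576, 0.2228]
ee_rot: [-0.571, -3.087, -0.005]
force: [-1.0, 0.9, -0.1]
width: 0.6
gripper_force: 0.0
```

Request:
step_arm(
  steps=[
    [-8, 15, 0, 0, 0, 0],
    [-8, 15, 0, 0, 0, 0],
    [-8, 15, 0, 0, 0, 0],
    [-8, 15, 0, 0, 0, 0],
    [0, 0, 0, 0, 0, 0],
    [0, 0, 0, 0, 0, 0],
  ],
)

```text
clock: 54.13
position: [0.5353, 0.4112, 0.223]
ee_rot: [-0.581, -3.087, -0.0]
force: [0.5, 0.3, 0.0]
width: 0.6
gripper_force: 0.0
```

```bash
python3 - <<'E'
from h import *
s=observe();print(s['position'],s['clock'],s['force'])
c,a=shot('top','t13');d,b=shot('scene','s13')
cv2.imwrite('pics/m13.png',np.hstack([a[80:300,80:440],cv2.resize(b[80:354,60:430],(440,326))[:220*1]]) if 0 else np.vstack([cv2.resize(a[80:300,80:430],(560,352)),np.zeros((4,560,3),np.uint8),cv2.resize(b[130:300,130:430],(432,244)) if 0 else cv2.resize(b[160:300,120:430],(560,240))]))
E
```

```text
[0.5353303  0.41115659 0.22302487] 54.1333 [0.47934058 0.27054031 0.01205792]
```

View pics/m13.png

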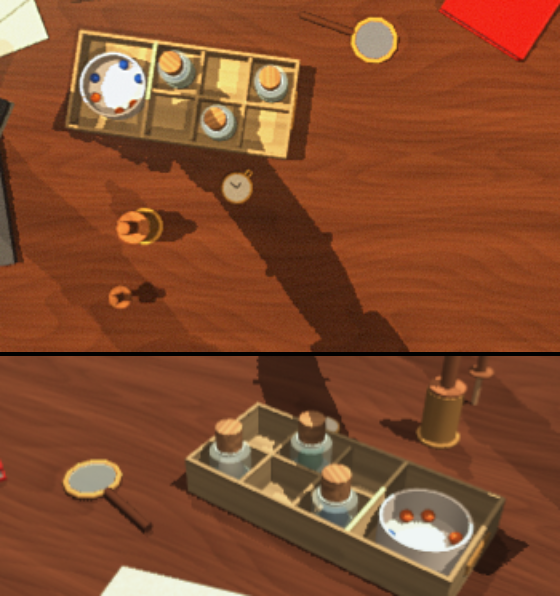

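The three jars stand upright in separate cells (top half: (175,68), (270,82), (217,121)). The stirrer is in its stand at (135,228), the beads are in the dish at (113,85), and the watch and magnifier are undisturbed. No jar is left on the desk and the robot is clear. Signing off.

```bash
python3 -c "
from cell import job; print(job.sign_off())"
```

```text
the job is handed in; nothing more can be done
None
```

I signed the job off at about 54 s: the beads were stirred for seven turns and stayed in the dish, the stirrer is back upright in its stand, all three jars stand in separate crate cells, and the magnifier and watch look undisturbed.

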